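# Pack out and close a cam clamp on a sloping work holder

### The arm

A 6-joint arm with a two-finger parallel gripper is mounted at the origin on a cart in front of the work surface, level with it; the furniture and walls round the work are solid. World frame = base frame: x ahead of the robot, y to its left, z up, the work surface at z = 0. Lengths are in m, angles in rad, forces in N, time in s.
With the tool pointing down it reaches from about 0.275 to 0.75 m from the base axis. Payload 10.2 kg.
Tool frame: the origin (TCP) lies at the very end of the fingers, on their centre line; the grasp point (between the pads) lies 19 mm behind it; z points along the fingers, y is the line along which they close (so a half turn about z gives the same grasp; the last joint's range is limited). The gripper opens to 85 mm and grips with 20 to 120 N. Pads are 22 mm wide; open, the fingers measure 114 mm over their backs; the gripper's body (76 mm by 85 mm) begins 54 mm behind the grasp point. The pads swing forward as they close: fully open they stand 13 mm farther back than shut.
Start: joints at [-1.325, 0.313, 1.498, -0, 1.331, -0.223], TCP at [0.237, -0.468, 0.231] pointing down, gripper open.
Joint ranges: [-2.94, 2.94], [-0.97, 2.17], [0.19, 2.56], [-1.23, 4.37], [0.02, 3.11], [-2.88, 2.88]. Speed limits (rad/s): [2.39, 2.39, 3.01, 3.14, 3.14, 3.14].

### API

Orientations are given as a unit quaternion [w, x, y, z].
In Python, from rig import env gives the robot as it stands.
- The arm moves only by the tool move_arm, never from a script. Its argument "steps" is a list of rows, each an object with "offset": the shift along the tool's x, y, z in cm, a list of three; "rotation": the turn, a rotation vector about the tool's x, y, z in degrees, a list of three; "hand": the opening, from 0 (shut) to 1 (fully open). In form: [{"offset": [dx, dy, dz], "rotation": [ax, ay, az], "hand": hand}, ...]. A call has exactly 5 rows; each row is the pose to reach, as a shift and turn from the pose commanded when the call began, along the tool's axes at that moment; what a row does not reach only later rows make up. A row lasts 1/10 s, in which the tool goes at most 50 mm and 8.59 degrees, less where a joint would pass 70% of its speed; a pose out of reach is approached as far as the arm can. A call with a gripper value outside its range is refused whole. The fingers move at their own pace and stop on an object; "grip_force" is the grip in N (left out, the last holds). Time passes only in rows, so rows that repeat a pose let the fingers close, or fill a call up. It gives the time, the measured TCP pose, the force, the opening and the grip force at its end, in the units of the state.
- env.state(): the state, without advancing time (a new reading comes with each control period).
- env.grab_frame(name): name is "scene" or "top"; returns a dict with "color" (480x640x3 uint8, red, green, blue), "camera_matrix" (3x3 intrinsics, pixels), "R" (3x3) and "t" (3): a world point X has camera coordinates R X + t. Camera axes: x right, y down, z forward; pixel columns grow to the right and rows downward; lengths in m; the calibration is good to about 2 mm. A picture is of the moment at which its call begins. There is no depth.
- env.finish_job(): hands the job in; it is judged then, once.
Trained networks look in the newest picture that a camera, given by its name, has taken for a name from the list of things; names that differ only in an ending like _2 or _b are one class to them, and where a whole thing is asked for, a point or a joint stands for the part that bears it (a point fixed in the world has none). Each returns a list of dicts, best first, with "p" (0 to 1); they miss things now and then, are a little off and sometimes report something else, mostly with a low value. They report only what shows in the picture. A call takes as long as a camera call. They do not tell look-alikes from the thing itself.
- env.silhouettes(target, camera): "mask" (480x640 bool, what is visible of it) and "bbox" ([left, top, right, bottom] in pixels, round what is visible of it).
The state is a dict: "clock": time; "q": joint angles; "qd": joint speeds; "tau": joint torques, N m; "tool_pos": TCP position; "ee_rot": TCP orientation; "force": force on the tool from outside, world axes, zero at the start; "moment": the same for the moment, N m; "finger_gap": finger opening in m; "gripper_force": force on a finger pad.
Only numpy, scipy, OpenCV 4.12 (cv2) and the standard library are available. Lean on these libraries where they do the work, as an engineer would, in place of code of your own. Each camera call takes 0.05 s, during which the arm holds its last target. There are 200 camera calls.

### The job

The tuner can on the sloping work holder has to be clamped, but the cam lever moves the shoe only a few millimetres and the gap between shoe and can is unknown. Starting with the thinnest packing leaf and then the middle one, try the leaves one at a time, blade first and flat back on the can, without forcing them, until one will not enter; leave the thickest leaf that goes in up to its shoulder in the gap, stand the other two back in their rack, and swing the lever all the way down so that the leaf is nipped tight. Leave the spool of solder, the flat tin and the capacitor alone.

Things in the scene. Friction and masses are not known exactly. Their poses are not given: they have to be found in the camera images.
- clamp: Grey cast sloping work holder, fixed; origin under the middle of its 150 x 164 mm base, front towards its -x. The bed leans 35 degrees back from vertical, a tuner can stands on its ledge, a steel bridge over the can carries a cam lever and a screw with a dark shoe (34 mm wide, 30 mm along the slope, 9 mm thick). How far the screw is set is unknown: the gap from can to shoe is 4 to 10.4 mm.
- gap_mouth (a point): On the can's lid below the middle of the shoe's upper edge. z up the slope (leaves go in along -z), -x square out from the lid to the shoe, y level. Shoe: z = 0 to -30, y = -17 to 17 mm. Bare lid up to z = +12, then low sockets to +18. Bridge within z = 0 to -30. Leaf with its back on the lid: centre at x = -8; in to the shoulder: z = +15; tip just at the shoe's edge: z = +45 mm.
- clamp_lever (a joint): Cam lever: 0 straight out from the lid (open), grows as it swings down, 1.3 rad fully down (stop). Takes about 4 N at the grip, stays where it is left. It presses the shoe towards the can by 3.7 mm in all, in proportion to the angle; leaves step by 2.5 mm. The shoe is sprung and nips a leaf with 5 to 14 N.
- lever_grip (a point): Middle of the lever's black round grip (17 mm thick, 52 mm long), 64 mm from the pivot, which is 72 mm out from the lid on the bridge (beam 44 to 58 mm out). Axes turn with the lever: -x along it away from the pivot, y along the pivot axis; the grip moves towards its own -z as the lever goes down.
- leaf_thin_center (a point): Centre of the thin packing leaf: steel blade 3 mm thick, 28 wide, 32 long; black handle 16 thick, 24 wide, 58 long, one small steel dot on its front. z runs along it from blade tip (-45 mm) over the shoulder (-13, where the handle begins) to the handle end (+45), y across. The back, flush all along, is at x = +8, the handle's front at x = -8. Grip the handle across its 16 mm at z = +29.
- leaf_mid_center (a point): Centre of the middle packing leaf: steel blade 5.5 mm thick, 28 wide, 32 long; black handle 16 thick, 24 wide, 58 long, two small steel dots on its front. z runs along it from blade tip (-45 mm) over the shoulder (-13, where the handle begins) to the handle end (+45), y across. The back, flush all along, is at x = +8, the handle's front at x = -8. Grip the handle across its 16 mm at z = +29.
- leaf_thick_center (a point): Centre of the thick packing leaf: steel blade 8 mm thick, 28 wide, 32 long; black handle 16 thick, 24 wide, 58 long, three small steel dots on its front. z runs along it from blade tip (-45 mm) over the shoulder (-13, where the handle begins) to the handle end (+45), y across. The back, flush all along, is at x = +8, the handle's front at x = -8. Grip the handle across its 16 mm at z = +29.
- leaf_thin: The thin leaf (48 g); origin at the middle of its blade tip, on the flat back; axes as its centre point.
- leaf_mid: The middle leaf (65 g); origin at the middle of its blade tip, on the flat back; axes as its centre point.
- leaf_thick: The thick leaf (83 g); origin at the middle of its blade tip, on the flat back; axes as its centre point.
- bay1 (a point): Foot of bay 1 of the wooden leaf rack, like bay2.
- bay2 (a point): Foot of the middle bay of the fixed wooden leaf rack, where back board meets ledge; bays 38 mm wide, 45 mm apart, dividers 18 mm high. z up the back board (35 degrees back from vertical, ends at z = 52 mm), -x square out over the 18 mm deep ledge, which has a lip 6 mm high, y along the rack. A leaf standing in a bay: centre at x = -8, y = 0, z = +45 from its foot. Any bay will do.
- bay3 (a point): Foot of bay 3 of the wooden leaf rack, like bay2.
- tuner: The tuner can: tinned box 115 x 62 x 34 mm, sockets on one long side; loose, leaning on the bed of the work holder, foot on the ledge, sockets up the slope; origin in the middle of the face on the bed.
- spool: Small black reel of solder wire, 55 x 80 x 34 mm, on the bench; a bystander.
- tin: Flat round tin, 52 mm across, 19 mm high; a bystander.
- cap: Dark blue can capacitor standing on its end, 21 mm across, 34 mm high; a bystander.
There are look-alikes about, which are no part of the job. What is shaped like the leaf_thick but turquoise is not meant.

How it is judged:
On the way, in this order (a step that is already met when the one before it is completed fails the run):
1. the thin leaf has been pushed in to its shoulder (at least 23 of the shoe's 30 mm) (angle between the z axis of leaf_thin_center and the z axis of gap_mouth, either way round below 0.15 rad and x of leaf_thin_center in the frame of gap_mouth between -0.016 and -0.002 m and y of leaf_thin_center in the frame of gap_mouth between -0.01 and 0.01 m and z of leaf_thin_center in the frame of gap_mouth between 0.005 and 0.022 m), for 0.1 s.
2. the middle leaf has been tried: pushed in to its shoulder, or its blade tip pressed with more than 1 N against the shoe's upper edge (((angle between the z axis of leaf_mid_center and the z axis of gap_mouth, either way round below 0.15 rad and x of leaf_mid_center in the frame of gap_mouth between -0.016 and -0.002 m and y of leaf_mid_center in the frame of gap_mouth between -0.01 and 0.01 m and z of leaf_mid_center in the frame of gap_mouth between 0.005 and 0.022 m) or (x of leaf_mid_center in the frame of gap_mouth between -0.02 and 0 m and y of leaf_mid_center in the frame of gap_mouth between -0.014 and 0.014 m and z of leaf_mid_center in the frame of gap_mouth between 0.036 and 0.052 m and contact force between leaf_mid and clamp above 1 N))), for 0.05 s.
At the end, for the whole second after the job is handed in: Lever fully down (over 1.2 rad); one leaf in to its shoulder within 7 mm, within 10 mm of the shoe's middle, flat on the can and nipped with over 2 N (the shoe does not reach a leaf that is too thin); the other two stand in the rack on its ledge, leaning on its back within 0.2 rad (value of joint clamp_lever above 1.2 rad and (((angle between the z axis of leaf_thin_center and the z axis of gap_mouth, either way round below 0.15 rad and x of leaf_thin_center in the frame of gap_mouth between -0.016 and -0.002 m and y of leaf_thin_center in the frame of gap_mouth between -0.01 and 0.01 m and z of leaf_thin_center in the frame of gap_mouth between 0.005 and 0.022 m) and contact force between leaf_thin and clamp above 2 N and (x of leaf_mid_center in the frame of bay2 between -0.018 and 0 m and y of leaf_mid_center in the frame of bay2 between -0.068 and 0.068 m and z of leaf_mid_center in the frame of bay2 between 0.038 and 0.056 m and angle between the z axis of leaf_mid_center and the z axis of bay2, either way round below 0.2 rad) and (x of leaf_thick_center in the frame of bay2 between -0.018 and 0 m and y of leaf_thick_center in the frame of bay2 between -0.068 and 0.068 m and z of leaf_thick_center in the frame of bay2 between 0.038 and 0.056 m and angle between the z axis of leaf_thick_center and the z axis of bay2, either way round below 0.2 rad)) or ((angle between the z axis of leaf_mid_center and the z axis of gap_mouth, either way round below 0.15 rad and x of leaf_mid_center in the frame of gap_mouth between -0.016 and -0.002 m and y of leaf_mid_center in the frame of gap_mouth between -0.01 and 0.01 m and z of leaf_mid_center in the frame of gap_mouth between 0.005 and 0.022 m) and contact force between leaf_mid and clamp above 2 N and (x of leaf_thin_center in the frame of bay2 between -0.018 and 0 m and y of leaf_thin_center in the frame of bay2 between -0.068 and 0.068 m and z of leaf_thin_center in the frame of bay2 between 0.038 and 0.056 m and angle between the z axis of leaf_thin_center and the z axis of bay2, either way round below 0.2 rad) and (x of leaf_thick_center in the frame of bay2 between -0.018 and 0 m and y of leaf_thick_center in the frame of bay2 between -0.068 and 0.068 m and z of leaf_thick_center in the frame of bay2 between 0.038 and 0.056 m and angle between the z axis of leaf_thick_center and the z axis of bay2, either way round below 0.2 rad)) or ((angle between the z axis of leaf_thick_center and the z axis of gap_mouth, either way round below 0.15 rad and x of leaf_thick_center in the frame of gap_mouth between -0.016 and -0.002 m and y of leaf_thick_center in the frame of gap_mouth between -0.01 and 0.01 m and z of leaf_thick_center in the frame of gap_mouth between 0.005 and 0.022 m) and contact force between leaf_thick and clamp above 2 N and (x of leaf_thin_center in the frame of bay2 between -0.018 and 0 m and y of leaf_thin_center in the frame of bay2 between -0.068 and 0.068 m and z of leaf_thin_center in the frame of bay2 between 0.038 and 0.056 m and angle between the z axis of leaf_thin_center and the z axis of bay2, either way round below 0.2 rad) and (x of leaf_mid_center in the frame of bay2 between -0.018 and 0 m and y of leaf_mid_center in the frame of bay2 between -0.068 and 0.068 m and z of leaf_mid_center in the frame of bay2 between 0.038 and 0.056 m and angle between the z axis of leaf_mid_center and the z axis of bay2, either way round below 0.2 rad))) and linear speed of tuner below 0.01 m/s); the robot touches nothing.
It fails at once if a leaf is forced: more than 40 N between a leaf and the clamp (contact force between any of leaf_thin, leaf_mid, leaf_thick and clamp above 40 N).
It fails at once if the tuner can is shifted by more than 10 mm (distance of tuner from where it was at the start of the episode above 0.01 m).
It fails at once if a bystander is moved by more than 15 mm (distance of any of spool, tin, cap from where it was at the start of the episode above 0.015 m).
It also fails if it takes over 72 s, if anything falls off the work surface, if the arm or the gripper's body presses on something with over 40 N, if the wrist force passes 120 N, or if a joint passes its speed limit or range.

## Working session

There is one attempt and no reset: what is moved stays moved. The work goes in short steps, Python scripts to look and compute and a tool call to move; the robot and the scene stay as the last step left them, time stands still between calls to the robot, and variables do not carry over. Pictures are saved under pics/ and viewed, at most 10 in all, crops included, and the job is handed in when it is done.

Besides the shell and the picture viewer there is one more tool, called after ">>>" as a command line: name --argument value ..., lists and objects as JSON in quotes. move_arm: Moves the arm, as the interface text tells. Its arguments: {"type":"object","properties":{"steps":{"type":"array"},"grip_force":{"type":"number"}},"required":["steps"]}

```bash
mkdir -p pics; ls; python3 - <<'E'
from rig import env
import cv2, numpy as np
s=env.state(); print({k:np.round(v,3).tolist() for k,v in s.items()})
for n in ["scene","top"]:
    f=env.grab_frame(n); cv2.imwrite(f"pics/{n}0.png",f["color"][...,::-1])
    print(n,np.round(f["camera_matrix"],1).tolist(),np.round(f["R"],4).tolist(),np.round(f["t"],4).tolist())
    for t in ["clamp","leaf_thin","leaf_mid","leaf_thick","bay2","tuner","lever_grip","spool","tin","cap"]:
        print(t,[(round(float(d["p"]),2),[int(x) for x in d["bbox"]]) for d in env.silhouettes(t,n)])
E
```

```text
pics
{'clock': 0.0, 'q': [-1.325, 0.313, 1.498, -0.0, 1.331, -0.223], 'qd': [-0.001, 0.001, 0.001, -0.0, 0.001, -0.001], 'tau': [-0.0, -41.227, -25.974, -0.0, 0.004, 0.0], 'tool_pos': [0.237, -0.468, 0.231], 'ee_rot': [-0.001, 0.973, 0.232, -0.0], 'force': [0.221, 0.062, -0.025], 'moment': [-0.013, 0.017, -0.021], 'gripper_force': 0.0, 'finger_gap': 0.086}
scene [[451.1, 0.0, 314.4], [0.0, 451.1, 232.5], [0.0, 0.0, 1.0]] [[-0.8323, -0.5543, -0.0079], [-0.415, 0.6324, -0.6541], [0.3676, -0.5411, -0.7563]] [0.5144, 0.3055, 0.9103]
clamp [(0.89, [260, 224, 352, 305])]
leaf_thin [(0.84, [356, 196, 372, 227])]
leaf_mid [(0.56, [372, 199, 387, 232])]
leaf_thick [(0.83, [342, 190, 354, 225]), (0.57, [407, 187, 425, 214])]
bay2 [(0.69, [332, 203, 394, 247])]
tuner [(0.56, [286, 231, 330, 263])]
lever_grip [(0.69, [258, 254, 292, 275])]
spool [(0.67, [230, 370, 258, 405]), (0.24, [260, 255, 293, 274])]
tin [(0.66, [181, 308, 209, 336])]
cap [(0.63, [339, 162, 346, 177])]
top [[574.6, 0.0, 316.7], [0.0, 574.6, 244.0], [0.0, 0.0, 1.0]] [[0.003, -0.9999, -0.0103], [-0.9878, -0.0013, -0.1559], [0.1558, 0.0106, -0.9877]] [0.0176, 0.6166, 1.2732]
clamp [(0.59, [238, 213, 334, 286])]
leaf_thin [(0.72, [377, 259, 402, 279]), (0.26, [353, 237, 413, 307])]
leaf_mid [(0.84, [382, 279, 410, 298]), (0.29, [375, 259, 404, 279])]
leaf_thick [(0.84, [366, 238, 395, 260]), (0.84, [434, 289, 472, 320]), (0.46, [152, 264, 179, 291]), (0.18, [289, 219, 317, 276])]
bay2 [(0.9, [351, 235, 411, 311]), (0.45, [287, 222, 316, 272])]
tuner [(0.74, [287, 220, 318, 274])]
lever_grip [(0.58, [237, 241, 273, 245])]
spool [(0.88, [152, 268, 180, 292])]
tin [(0.93, [183, 189, 207, 214]), (0.59, [232, 236, 275, 248])]
cap [(0.55, [377, 260, 403, 282]), (0.41, [440, 198, 453, 211]), (0.26, [232, 211, 336, 283])]
```

```bash
python3 - <<'E'
import cv2
a=cv2.imread("pics/top0.png")[180:330,220:480]; cv2.imwrite("pics/topc.png",cv2.resize(a,None,fx=3,fy=3,interpolation=cv2.INTER_CUBIC))
a=cv2.imread("pics/scene0.png")[150:320,240:440]; cv2.imwrite("pics/scenec.png",cv2.resize(a,None,fx=3.5,fy=3.5,interpolation=cv2.INTER_CUBIC))
E
```

```text
(no output)
```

View pics/topc.png

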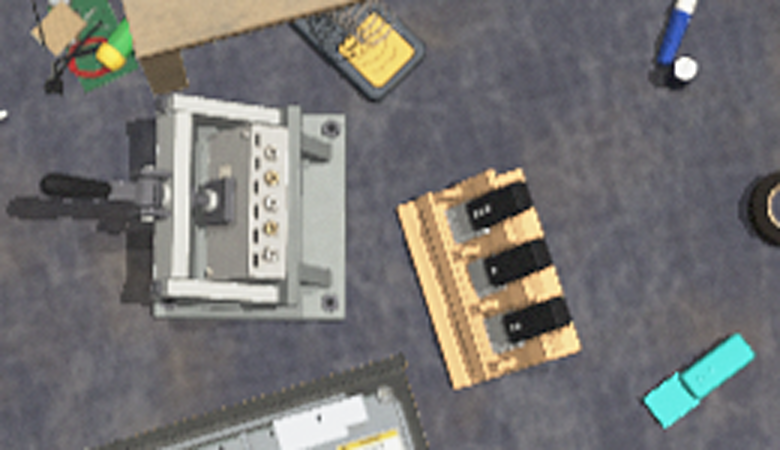

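View pics/scenec.png

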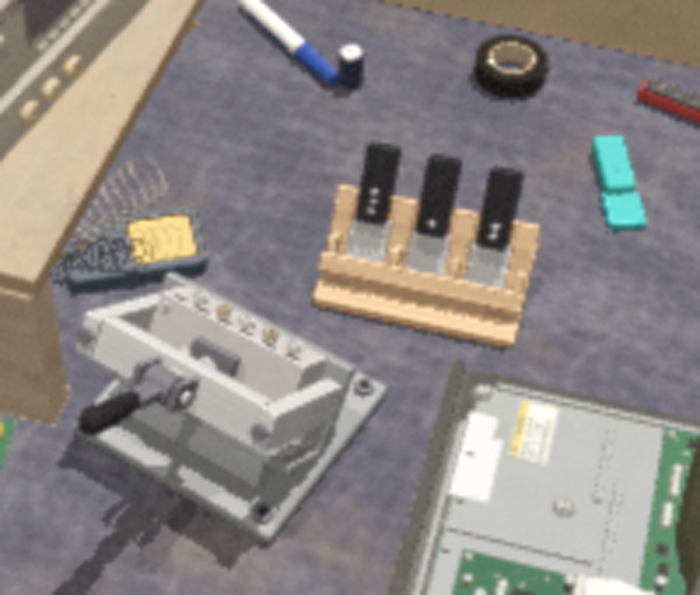

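```bash
python3 - <<'E'
import cv2
def crop(n,u0,v0,w,h,k,o):
    a=cv2.imread(f"pics/{n}0.png")[v0:v0+h,u0:u0+w]; a=cv2.resize(a,None,fx=k,fy=k,interpolation=cv2.INTER_LANCZOS4)
    for i in range(0,w,10): cv2.line(a,(i*k+k//2,0),(i*k+k//2,6),(0,0,255),1); cv2.putText(a,str(u0+i),(i*k,18),0,.38,(0,0,255))
    for i in range(0,h,10): cv2.line(a,(0,i*k+k//2),(6,i*k+k//2),(0,0,255),1); cv2.putText(a,str(v0+i),(8,i*k+8),0,.38,(0,0,255))
    cv2.imwrite(o,a)
crop("top",232,206,110,84,7,"pics/tc2.png")
crop("scene",256,222,100,85,7,"pics/sc2.png")
E
```

```text
(no output)
```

View pics/tc2.png

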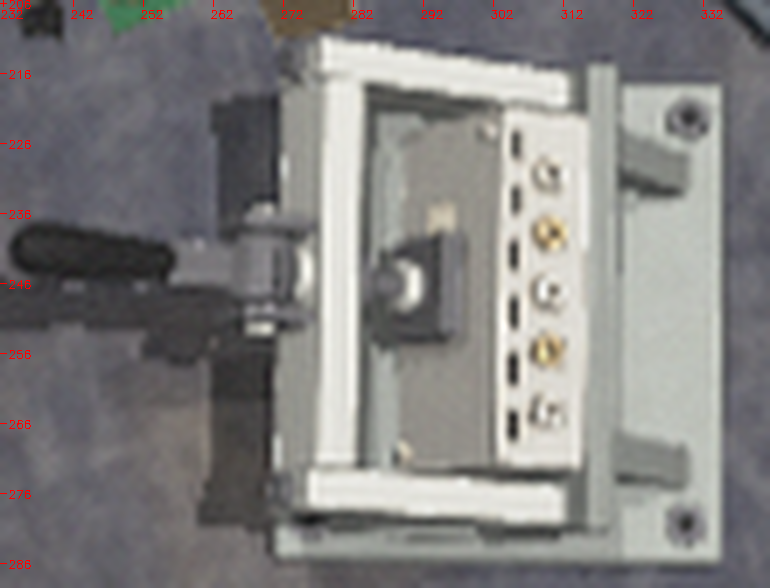

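View pics/sc2.png

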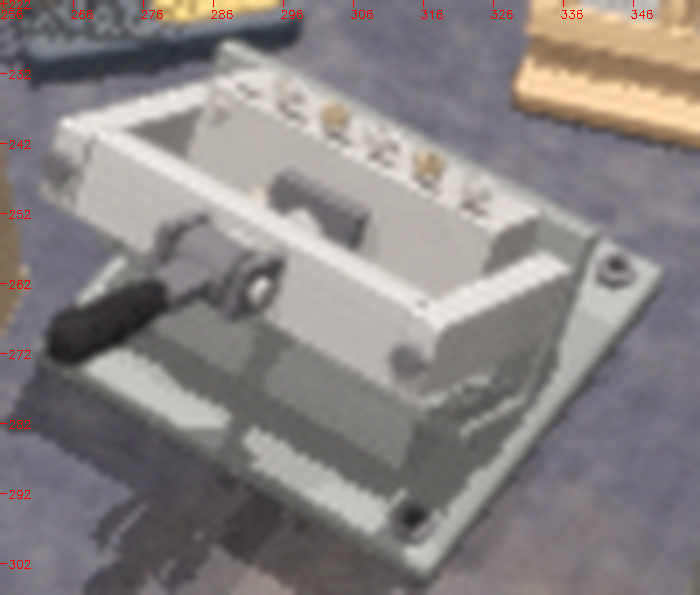

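Rack at the centre: leaf with three dots (thick) at top px (380,249), one dot (thin) at (390,269), two dots (mid) at (396,288). The turquoise look-alike is at (453,304) and not meant. The can's lid edge runs from top px (303,222) to (302,272), and the lever grip is at (245,241).

```bash
cat > h.py <<'E'
import numpy as np, cv2
from scipy.spatial.transform import Rotation as Ro
from scipy.optimize import least_squares
from rig import env
CAM={}
def cam(n):
    if n not in CAM: CAM[n]=env.grab_frame(n)
    return CAM[n]
def proj(n,X):
    f=cam(n); c=np.atleast_2d(X)@f["R"].T+f["t"]; p=c@f["camera_matrix"].T; return p[:,:2]/p[:,2:]
T=np.radians(35)
def frame(yaw):
    "columns x,y,z of the sloping frame; yaw = heading of horizontal back direction b"
    b=np.array([np.cos(yaw),np.sin(yaw),0]); z=np.cos(T)*np.array([0,0,1])+np.sin(T)*b
    x=np.cos(T)*b-np.sin(T)*np.array([0,0,1]); return np.c_[x,np.cross(z,x),z]
E
python3 - <<'E'
from h import *
tp=lambda a:(232+(a[0]+.5)/7-.5,206+(a[1]+.5)/7-.5); sp=lambda a:(256+(a[0]+.5)/7-.5,222+(a[1]+.5)/7-.5)
# can: P=lid upper edge middle. local: x, y, z
obs=[("top",(503,110),(0,-1,0)),("top",(495,468),(0,1,0)),("top",(588,115),(34,-1,0)),("top",(582,468),(34,1,0)),
 ("scene",(495,240),(0,1,0)),("scene",(540,215),(34,1,0))]
def pix(n,a): return np.array(tp(a) if n=="top" else sp(a))
def loc(l,sg): return np.array([l[0],sg*57.5*l[1],l[2]])/1000
for sg in(1,-1):
    def res(p): return np.concatenate([proj(n,p[:3]+frame(p[3])@loc(l,sg))[0]-pix(n,a) for n,a,l in obs])
    r=least_squares(res,[.6,0,.12,-1.57]); print(sg,r.cost,np.round(r.x,4),np.round(r.fun,1))
    if sg==1 or r.cost<best.cost: best=r
def tri(a,b):
    f=lambda X:np.concatenate([proj("top",X)[0]-pix("top",a),proj("scene",X)[0]-pix("scene",b)])
    r=least_squares(f,[.6,0,.1]); return r.x,r.fun
F=frame(best.x[3]); G=best.x[:3]-F[:,2]*.012
print("gap",G); 
for nm,a,b in[("grip",(93,250),(108,322)),("shoeL",(463,233),(278,170)),("shoeR",(455,342),(368,215)),("pivot",(270,278),(215,270)),
  ("baseR",(720,560),(660,268)),("lidR",(495,468),(495,240))]:
    X,e=tri(a,b); print(nm,np.round(X,4),"in gap mm",np.round((X-G)@F*1000,1),np.round(e,1))
# rack fit
H=lambda k:[np.array([x,y,z])/1000 for x in(-16,0) for y in(-12,12) for z in(32,90)]
def Bl(t): return [np.array([x,y,z])/1000 for x in(-t,0) for y in(-14,14) for z in(8,32)]
thk={"leaf_thick":8,"leaf_thin":3,"leaf_mid":5.5}
M={}
for n in("top","scene"):
    cam(n)
    for k in thk:
        d=env.silhouettes(k,n); d=[q for q in d if (340<q["bbox"][0]<400 if n=="scene" else 360<q["bbox"][0]<400)]
        M[n,k]=cv2.resize(d[0]["mask"].astype(np.float32),None,fx=4,fy=4)>.5
def rend(n,k,P,R,off):
    m=np.zeros((1920,2560),np.uint8)
    for pts in(H(0),Bl(thk[k])):
        X=P+(np.array(pts)+[0,off,0])@R.T; u=(proj(n,X)+.5)*4-.5
        cv2.fillConvexPoly(m,cv2.convexHull(np.round(u).astype(np.int32)),1)
    return m>0
bays={"leaf_thick":-.045,"leaf_thin":0,"leaf_mid":.045}
def cost(p):
    R=frame(p[3]); c=0
    for (n,k),m in M.items():
        r=rend(n,k,p[:3],R,bays[k]); c-= (r&m).sum()/(r|m).sum()
    return c
from scipy.optimize import minimize
# init: centroid triangulation of thin
c=[np.argwhere(M[n,"leaf_thin"]).mean(0)[::-1]/4 for n in("top","scene")]
X=least_squares(lambda X:np.concatenate([proj("top",X)[0]-c[0],proj("scene",X)[0]-c[1]]),[.6,0,.1]).x
print("thin centroid",X)
yaw0=best.x[3]-.25 
bst=None
for yaw0 in(best.x[3]-.25,best.x[3]+.25):
    R=frame(yaw0); r=minimize(cost,np.r_[X-R@[-.008,0,.052],yaw0],method="Nelder-Mead",options=dict(initial_simplex=np.r_[X-R@[-.008,0,.052],yaw0]+np.vstack([np.zeros(4),np.diag([.01,.01,.01,.15])]),maxfev=250))
    print(r.fun,np.round(r.x,4))
E
```

```text
1 414.70966950292075 [ 0.6069  0.022   0.0845 -4.7182] [ 11.9  -0.8  12.6  -1.1 -12.3   0.1 -12.1  -0.3   7.3  -7.5  -5.8   9.3]
-1 2.1946876940092928 [ 0.6063  0.05    0.0882 -1.5851] [-0.3 -0.9 -0.3 -1.1  0.   0.2 -0.   0.1  0.9 -0.2  0.9  0.7]
gap [0.6064074  0.05686951 0.07836737]
grip [0.6091 0.1728 0.1361] in gap mm [-128.1    1.   -19.2] [-0.2 -0.4  0.4  0.1]
shoeL [0.6253 0.0624 0.0825] in gap mm [-7.1 18.8  0.1] [-0.5 -1.2  1.3  0.3]
shoeR [0.5889 0.0642 0.086 ] in gap mm [-10.1 -17.6   2.2] [-0.4 -0.9  1.   0.2]
pivot [0.6067 0.1218 0.1067] in gap mm [-69.5  -0.7 -14. ] [-0.5 -1.1  1.2  0.3]
baseR [ 0.5257 -0.0219  0.0091] in gap mm [105.2 -79.6 -10.9] [-0.3 -0.7  0.7  0.2]
lidR [0.5484 0.051  0.0873] in gap mm [  0.4 -57.9  11.1] [-0.4 -0.9  0.9  0.2]
thin centroid [ 0.57991555 -0.14093466  0.05059278]
-0.904446894524072 [ 0.5543 -0.1215  0.0116 -1.3188]
-0.8794572969212037 [ 0.604  -0.1155  0.0043 -1.3595]
```

```bash
cat > r.py <<'E'
from h import *
from scipy.optimize import minimize
thk={"leaf_thick":8,"leaf_thin":3,"leaf_mid":5.5}; bays={"leaf_thick":.045,"leaf_thin":0,"leaf_mid":-.045}
H=[np.array([x,y,z])/1000 for x in(-16,0) for y in(-12,12) for z in(32,90)]
def Bl(t): return [np.array([x,y,z])/1000 for x in(-t,0) for y in(-14,14) for z in(7,32)]
M={}
for n in("top","scene"):
    cam(n)
    for k in thk:
        d=[q for q in env.silhouettes(k,n) if (340<q["bbox"][0]<400 if n=="scene" else 360<q["bbox"][0]<400)]
        M[n,k]=cv2.resize(d[0]["mask"].astype(np.float32),None,fx=4,fy=4)>.5
def rend(n,k,P,R,off):
    m=np.zeros((1920,2560),np.uint8)
    for pts in(H,Bl(thk[k])):
        u=(proj(n,P+(np.array(pts)+[0,off,0])@R.T)+.5)*4-.5
        cv2.fillConvexPoly(m,cv2.convexHull(np.round(u).astype(np.int32)),1)
    return m>0
iou=lambda p:{nk:(lambda r:(r&m).sum()/(r|m).sum())(rend(*nk,p[:3],frame(p[3]),bays[nk[1]])) for nk,m in M.items()}
cost=lambda p:-sum(iou(p).values())
X=np.array([.58,-.141,.0506])
for y0 in(-1.3,-1.8):
    s=np.r_[X-frame(y0)@[-.008,0,.052],y0]
    r=minimize(cost,s,method="Nelder-Mead",options=dict(initial_simplex=s+np.vstack([np.zeros(4),np.diag([.01,.01,.01,.15])]),maxfev=300))
    print(r.fun,np.round(r.x,4)); print({k:round(float(v),2) for k,v in iou(r.x).items()})
E
python3 r.py
```

```text
-5.235615342385522 [ 0.5533 -0.121   0.0135 -1.2742]
{('top', 'leaf_thick'): 0.9, ('top', 'leaf_thin'): 0.84, ('top', 'leaf_mid'): 0.89, ('scene', 'leaf_thick'): 0.88, ('scene', 'leaf_thin'): 0.89, ('scene', 'leaf_mid'): 0.84}
-5.2487496050662 [ 0.5529 -0.121   0.0133 -1.2591]
{('top', 'leaf_thick'): 0.9, ('top', 'leaf_thin'): 0.84, ('top', 'leaf_mid'): 0.89, ('scene', 'leaf_thick'): 0.88, ('scene', 'leaf_thin'): 0.89, ('scene', 'leaf_mid'): 0.84}
```

```bash
cat > plan.py <<'E'
from h import *
FR={"rack":(np.array([.553,-.121,.0134]),frame(-1.27)),"gap":(np.array([.6064,.0569,.0784]),frame(-1.585))}
def tool(R): return np.c_[R[:,1],R[:,0],-R[:,2]]
def cur():
    s=env.state(); return s["tool_pos"],Ro.from_quat(np.roll(s["ee_rot"],-1)).as_matrix(),s
def plan(seq):
    "seq of (frame,x,y,z mm of TCP); prints moves chained from the current pose"
    p,R,s=cur(); print("t",s["clock"],"gap",round(s["finger_gap"],4),"F",np.round(s["force"],1),"pos",np.round(p,4))
    for k in FR: o,F=FR[k]; print(" TCP in",k,np.round((p-o)@F*1000,1),"rot err deg",np.round(np.degrees(Ro.from_matrix(tool(F).T@R).as_rotvec()),1))
    for f,*x in seq:
        o,F=FR[f]; P=o+F@np.array(x)/1000; Q=tool(F)
        print(f,x,"offset cm",np.round((P-p)@R*100,2),"rot",np.round(np.degrees(Ro.from_matrix(R.T@Q).as_rotvec()),1)); p,R=P,Q
if __name__=="__main__":
    import sys; plan(eval(sys.argv[1]) if len(sys.argv)>1 else [])
E
python3 plan.py '[("rack",-8,0,150),("rack",-8,0,58)]'
```

```text
t 1.9 gap 0.0856 F [ 0.2 -0.2 -1.1] pos [ 0.2372 -0.4684  0.2313]
 TCP in rack [  70.1 -404.6  315.1] rot err deg [-34.9  -2.9  -9.3]
 TCP in gap [ 346.8 -361.7  429.5] rot err deg [-34.3  -8.5 -26.8]
rack [-8, 0, 150] offset cm [42.54 -8.89  9.04] rot [34.9  2.9  9.3]
rack [-8, 0, 58] offset cm [-0.  -0.   9.2] rot [0. 0. 0.]
```

>>> move_arm --steps '[{"offset": [8, -2, -1], "rotation": [7, 0.6, 2], "hand": 0.55}, {"offset": [16, -4, -2], "rotation": [14, 1.2, 4], "hand": 0.55}, {"offset": [24, -6, -2], "rotation": [21, 1.8, 6], "hand": 0.55}, {"offset": [32, -8, -2], "rotation": [28, 2.4, 8], "hand": 0.55}, {"offset": [40, -8.9, -2], "rotation": [34.9, 2.9, 9.3], "hand": 0.55}]'

```text
clock: 2.4
tool_pos: [0.4286, -0.3059, 0.249]
ee_rot: [-0.299, 0.942, 0.143, -0.046]
force: [0.3, 0.0, 0.2]
finger_gap: 0.0474
gripper_force: 0.0
```

```bash
python3 plan.py '[("rack",-8,0,130),("rack",-8,0,58)]'
```

```text
t 2.4 gap 0.0474 F [0.3 0.  0.2] pos [ 0.4286 -0.3059  0.249 ]
 TCP in rack [ -20.7 -173.6  273.1] rot err deg [ 0.2 -0.1  0. ]
 TCP in gap [ 201.4 -172.7  349.2] rot err deg [  0.2 -10.5 -14.7]
rack [-8, 0, 130] offset cm [17.38  1.3  14.28] rot [-0.2  0.1 -0. ]
rack [-8, 0, 58] offset cm [0.  0.  7.2] rot [0. 0. 0.]
```

>>> move_arm --steps '[{"offset": [5, 1.3, 3], "rotation": [0, 0, 0], "hand": 0.55}, {"offset": [9, 1.3, 6], "rotation": [0, 0, 0], "hand": 0.55}, {"offset": [13.5, 1.3, 9], "rotation": [0, 0, 0], "hand": 0.55}, {"offset": [17.4, 1.3, 12], "rotation": [0, 0, 0], "hand": 0.55}, {"offset": [17.4, 1.3, 12], "rotation": [0, 0, 0], "hand": 0.55}]'

```text
clock: 2.9
tool_pos: [0.5774, -0.1962, 0.1394]
ee_rot: [-0.299, 0.942, 0.145, -0.047]
force: [-1.0, -0.4, -1.3]
finger_gap: 0.0471
gripper_force: 0.0
```

```bash
python3 plan.py '[("rack",-8,0,58)]'; python3 - <<'E'
from h import *
a=cam("top")["color"][220:320,335:435,::-1]; b=cam("scene")["color"][160:260,320:420,::-1]
cv2.imwrite("pics/a1.png",cv2.resize(np.hstack([a,b]),None,fx=4,fy=4,interpolation=cv2.INTER_CUBIC))
E
```

```text
t 2.9 gap 0.0471 F [-1.  -0.4 -1.3] pos [ 0.5774 -0.1962  0.1394]
 TCP in rack [ -7.5   1.  148.5] rot err deg [ 0.2 -0.3 -0.1]
 TCP in gap [172.7 -25.4 195.3] rot err deg [  0.2 -10.6 -14.9]
rack [-8, 0, 58] offset cm [-0.06 -0.02  9.05] rot [-0.2  0.3  0.1]
```

View pics/a1.png

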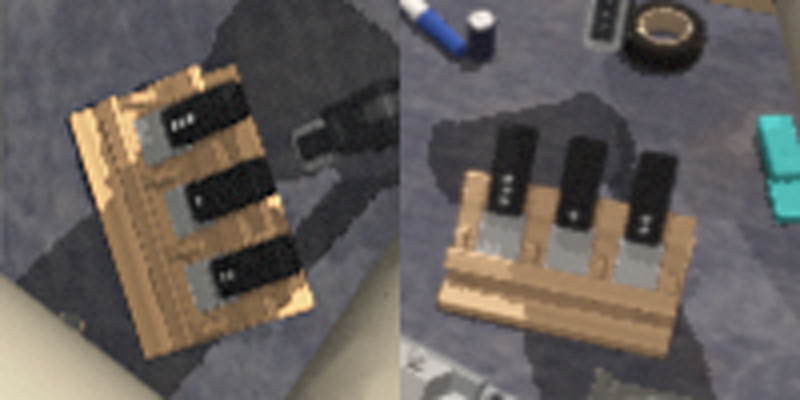

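>>> move_arm --steps '[{"offset": [-0.1, 0, 3], "rotation": [0, 0, 0], "hand": 0.55}, {"offset": [-0.2, 0, 6], "rotation": [0, 0, 0], "hand": 0.55}, {"offset": [-0.2, 0, 8], "rotation": [0, 0, 0], "hand": 0.55}, {"offset": [-0.2, 0, 9], "rotation": [0, 0, 0], "hand": 0.55}, {"offset": [-0.2, 0, 9], "rotation": [0, 0, 0], "hand": 0.55}]'

```text
clock: 3.5
tool_pos: [0.5582, -0.152, 0.0691]
ee_rot: [-0.297, 0.943, 0.143, -0.045]
force: [0.2, -0.6, 1.2]
finger_gap: 0.0472
gripper_force: 0.0
```

>>> move_arm --grip_force 30 --steps '[{"offset": [0, 0, 0], "rotation": [0, 0, 0], "hand": 0.3}, {"offset": [0, 0, 0], "rotation": [0, 0, 0], "hand": 0.2}, {"offset": [0, 0, 0], "rotation": [0, 0, 0], "hand": 0.1}, {"offset": [0, 0, 0], "rotation": [0, 0, 0], "hand": 0.0}, {"offset": [0, 0, 0], "rotation": [0, 0, 0], "hand": 0.0}]'

```text
clock: 4.0
tool_pos: [0.559, -0.1511, 0.0711]
ee_rot: [-0.298, 0.943, 0.144, -0.045]
force: [-2.3, 3.6, 11.3]
finger_gap: 0.0156
gripper_force: 30.0
```

```bash
python3 plan.py '[("rack",-8,0,58)]'
```

```text
t 4.0 gap 0.0156 F [-2.3  3.6 11.3] pos [ 0.559  -0.1511  0.0711]
 TCP in rack [-8.1 -3.2 64.8] rot err deg [ 0.1  0.  -0.1]
 TCP in gap [175.1 -44.5 113.7] rot err deg [  0.1 -10.4 -14.9]
rack [-8, 0, 58] offset cm [0.32 0.01 0.68] rot [-0.1 -0.   0.1]
```

>>> move_arm --steps '[{"offset": [0, 0, -2], "rotation": [0, 0, 0], "hand": 0.0}, {"offset": [0, 0, -5], "rotation": [0, 0, 0], "hand": 0.0}, {"offset": [0, 0, -9], "rotation": [0, 0, 0], "hand": 0.0}, {"offset": [0, 0, -12], "rotation": [0, 0, 0], "hand": 0.0}, {"offset": [0, 0, -12], "rotation": [0, 0, 0], "hand": 0.0}]'

```text
clock: 4.5
tool_pos: [0.5803, -0.22, 0.1707]
ee_rot: [-0.294, 0.944, 0.143, -0.043]
force: [0.5, -0.0, -0.6]
finger_gap: 0.0152
gripper_force: 29.5
```

```bash
cat > inhand.py <<'E'
import sys
from plan import *
from scipy.optimize import minimize
k=sys.argv[1]; t={"leaf_thick":8,"leaf_thin":3,"leaf_mid":5.5}[k]
p,R,s=cur()
# leaf axes: y=tool x, x=tool y, z=-tool z ; leaf foot origin (back, tip) at TCP + ...
L=np.c_[R[:,1],R[:,0],-R[:,2]]
Bl=np.array([[x,y,z] for x in(-t,0) for y in(-14,14) for z in(0,32)])/1000
Hd=np.array([[x,y,z] for x in(-16,0) for y in(-12,12) for z in(32,90)])/1000
Ms={}
for n in("top","scene"):
    cam(n); c0=proj(n,p+R@[0,0,.03])[0]; out=[]
    for d in env.silhouettes(k,n):
        vu=np.argwhere(d["mask"]); c=vu.mean(0)[::-1]; print(n,round(float(d["p"]),2),d["bbox"],np.round(c-c0,1))
        if np.linalg.norm(c-c0)<25: out.append(d["mask"])
    if out: Ms[n]=cv2.resize(out[0].astype(np.float32),None,fx=4,fy=4)>.5
def rend(n,q):
    m=np.zeros((1920,2560),np.uint8); Rr=L@Ro.from_euler("x",q[2]).as_matrix()
    P=p+L@np.array([.008,q[0]/1000,-q[1]/1000])
    for X in(Hd,Bl): cv2.fillConvexPoly(m,cv2.convexHull(np.round((proj(n,P+X@Rr.T)+.5)*4-.5).astype(np.int32)),1)
    return m>0
# finger shadows part of the handle: compare only beyond the fingertips' region (blade + lower handle)
def cost(q):
    c=0
    for n,m in Ms.items():
        r=rend(n,q); c-=(r&m).sum()/(r|m).sum()
    return c
for s0 in((0,58,0),(0,66,0)):
    r=minimize(cost,s0,method="Nelder-Mead",options=dict(initial_simplex=np.array(s0)+np.vstack([np.zeros(3),np.diag([4,6,.08])]),maxfev=120))
    print("y off, foot below TCP mm, roll:",np.round(r.x,2),round(r.fun,3))
a=cam("top")["color"]; b=cam("scene")["color"]
o=[]
for n,f in(("top",a),("scene",b)):
    u,v=proj(n,p+R@[0,0,.03])[0].astype(int); o.append(f[v-50:v+50,u-50:u+50,::-1])
cv2.imwrite(f"pics/{sys.argv[2]}.png",cv2.resize(np.hstack(o),None,fx=4,fy=4,interpolation=cv2.INTER_CUBIC))
E
python3 inhand.py leaf_thin ih1; python3 plan.py
```

```text
top 0.53 [413.6, 246.2, 424.8, 264.6] [-1.5 -0.6]
scene 0.81 [363.8, 162.5, 379.4, 184.7] [-2.4  2.5]
y off, foot below TCP mm, roll: [ 3.78 71.51 -0.  ] -1.042
y off, foot below TCP mm, roll: [4.210e+00 6.808e+01 1.000e-02] -1.047
t 4.7 gap 0.0155 F [-0.6  0.2 -0.6] pos [ 0.5788 -0.2164  0.166 ]
 TCP in rack [ -6.7  -3.6 181.7] rot err deg [ 0.1 -0.1  0. ]
 TCP in gap [173.9 -23.7 228.7] rot err deg [  0.1 -10.5 -14.8]
```

View pics/ih1.png

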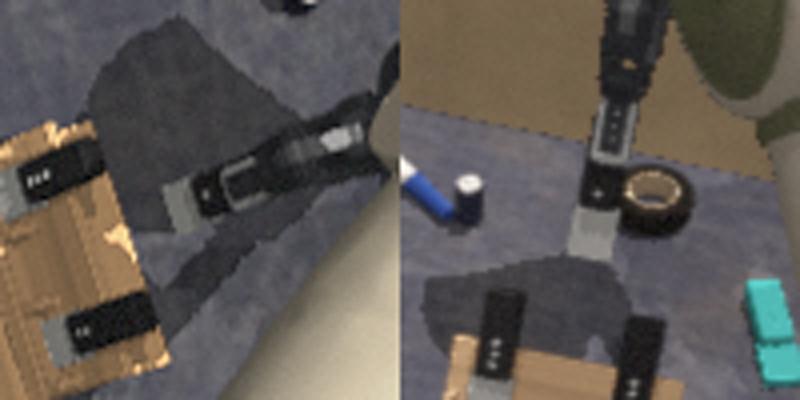

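```bash
python3 plan.py '[("gap",-16,-4,140),("gap",-13,-4,75)]'
```

```text
t 4.7 gap 0.0155 F [-0.6  0.2 -0.6] pos [ 0.5788 -0.2164  0.166 ]
 TCP in rack [ -6.7  -3.6 181.7] rot err deg [ 0.1 -0.1  0. ]
 TCP in gap [173.9 -23.7 228.7] rot err deg [  0.1 -10.5 -14.8]
gap [-16, -4, 140] offset cm [  8.28 -17.65   7.95] rot [-0.1 10.5 14.8]
gap [-13, -4, 75] offset cm [-0.   0.3  6.5] rot [0. 0. 0.]
```

>>> move_arm --steps '[{"offset": [2, -4.5, 0.5], "rotation": [0, 3.5, 5], "hand": 0.0}, {"offset": [4, -9, 1.5], "rotation": [0, 7, 10], "hand": 0.0}, {"offset": [6.5, -13.5, 4], "rotation": [0, 10.5, 14.8], "hand": 0.0}, {"offset": [8.3, -17.6, 7], "rotation": [0, 10.5, 14.8], "hand": 0.0}, {"offset": [8.3, -17.6, 8], "rotation": [0, 10.5, 14.8], "hand": 0.0}]'

```text
clock: 5.2
tool_pos: [0.6013, -0.0061, 0.203]
ee_rot: [-0.301, 0.954, -0.005, 0.003]
force: [0.1, -0.3, -0.8]
finger_gap: 0.0157
gripper_force: 29.6
```

>>> move_arm --steps '[{"offset": [0, 0, 0], "rotation": [0, 0, 0], "hand": 0.0}, {"offset": [0, 0, 0], "rotation": [0, 0, 0], "hand": 0.0}, {"offset": [0, 0, 0], "rotation": [0, 0, 0], "hand": 0.0}, {"offset": [0, 0, 0], "rotation": [0, 0, 0], "hand": 0.0}, {"offset": [0, 0, 0], "rotation": [0, 0, 0], "hand": 0.0}]'

```text
clock: 5.7
tool_pos: [0.6022, -0.0117, 0.2023]
ee_rot: [-0.301, 0.954, -0.008, 0.003]
force: [0.6, 0.5, 0.0]
finger_gap: 0.0152
gripper_force: 29.5
```

```bash
python3 plan.py '[("gap",-13,-4,75)]'; python3 inhand.py leaf_thin ih2
```

```text
t 5.7 gap 0.0152 F [0.6 0.5 0. ] pos [ 0.6022 -0.0117  0.2023]
 TCP in rack [-181.9   79.3  103.2] rot err deg [-0.  10.5 14.8]
 TCP in gap [-14.8  -3.3 140.9] rot err deg [-0.   0.1  0.1]
gap [-13, -4, 75] offset cm [-0.09  0.18  6.59] rot [ 0.  -0.1 -0.1]
top 0.63 [317.1, 233.2, 327.9, 248.4] [-1.1 -0.7]
scene 0.77 [308.7, 197.6, 326.4, 222.9] [-1.6  0.6]
scene 0.35 [375.7, 199.2, 385.4, 231.0] [62.8  8.2]
y off, foot below TCP mm, roll: [5.480e+00 6.681e+01 5.000e-02] -0.837
y off, foot below TCP mm, roll: [ 7.25 65.22  0.1 ] -0.838
```

View pics/ih2.png

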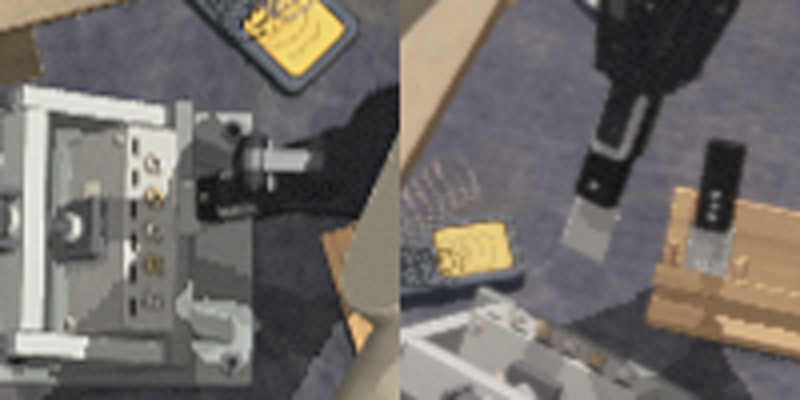

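>>> move_arm --steps '[{"offset": [-0.2, 0.1, 3], "rotation": [0, 0, 0], "hand": 0.0}, {"offset": [-0.2, 0.2, 5], "rotation": [0, 0, 0], "hand": 0.0}, {"offset": [-0.2, 0.2, 6], "rotation": [0, 0, 0], "hand": 0.0}, {"offset": [-0.2, 0.2, 6.6], "rotation": [0, 0, 0], "hand": 0.0}, {"offset": [-0.2, 0.2, 6.6], "rotation": [0, 0, 0], "hand": 0.0}]'

```text
clock: 6.4
tool_pos: [0.6008, 0.0254, 0.1472]
ee_rot: [-0.301, 0.954, -0.007, 0.003]
force: [-0.1, 0.8, -0.0]
finger_gap: 0.0154
gripper_force: 29.6
```

>>> move_arm --steps '[{"offset": [0, 0, 0], "rotation": [0, 0, 0], "hand": 0.0}, {"offset": [0, 0.1, 0], "rotation": [0, 0, 0], "hand": 0.0}, {"offset": [0, 0.2, 0], "rotation": [0, 0, 0], "hand": 0.0}, {"offset": [0, 0.3, 0], "rotation": [0, 0, 0], "hand": 0.0}, {"offset": [0, 0.3, 0], "rotation": [0, 0, 0], "hand": 0.0}]'

```text
clock: 6.9
tool_pos: [0.6007, 0.0226, 0.1455]
ee_rot: [-0.301, 0.954, -0.007, 0.003]
force: [0.2, -1.0, -1.4]
finger_gap: 0.0154
gripper_force: 29.6
```

```bash
cat >> plan.py <<'E'
    p,R,s=cur(); print("force in gap axes",np.round(s["force"]@FR["gap"][1],1))
E
python3 plan.py
```

```text
t 6.9 gap 0.0154 F [ 0.2 -1.  -1.4] pos [0.6007 0.0226 0.1455]
 TCP in rack [-176.6   88.1   37.6] rot err deg [-0.  10.5 14.8]
 TCP in gap [-10.3  -5.2  74.6] rot err deg [-0.   0.1  0. ]
force in gap axes [ 1.6  0.2 -0.5]
```

>>> move_arm --steps '[{"offset": [0, 0.1, 0], "rotation": [0, 0, 0], "hand": 0.0}, {"offset": [0, 0.2, 0], "rotation": [0, 0, 0], "hand": 0.0}, {"offset": [0, 0.3, 0], "rotation": [0, 0, 0], "hand": 0.0}, {"offset": [0, 0.3, 0], "rotation": [0, 0, 0], "hand": 0.0}, {"offset": [0, 0.3, 0], "rotation": [0, 0, 0], "hand": 0.0}]'

```text
clock: 7.4
tool_pos: [0.6007, 0.0213, 0.1446]
ee_rot: [-0.302, 0.953, -0.007, 0.003]
force: [-1.0, 4.7, 5.5]
finger_gap: 0.0157
gripper_force: 32.2
```

```bash
python3 plan.py
```

```text
t 7.4 gap 0.0157 F [-1.   4.7  5.5] pos [0.6007 0.0213 0.1446]
 TCP in rack [-175.    87.7   37.6] rot err deg [ 0.1 10.5 14.7]
 TCP in gap [-8.8 -5.2 74.7] rot err deg [ 0.1  0.1 -0. ]
force in gap axes [-7.  -1.1  1.9]
```

>>> move_arm --steps '[{"offset": [0, -0.1, 0.2], "rotation": [0, 0, 0], "hand": 0.0}, {"offset": [0, -0.1, 0.4], "rotation": [0, 0, 0], "hand": 0.0}, {"offset": [0, -0.1, 0.6], "rotation": [0, 0, 0], "hand": 0.0}, {"offset": [0, -0.1, 0.8], "rotation": [0, 0, 0], "hand": 0.0}, {"offset": [0, -0.1, 1.0], "rotation": [0, 0, 0], "hand": 0.0}]'

```text
clock: 7.9
tool_pos: [0.601, 0.0274, 0.1366]
ee_rot: [-0.301, 0.954, -0.007, 0.003]
force: [0.3, 3.4, 6.0]
finger_gap: 0.0156
gripper_force: 31.0
```

```bash
python3 plan.py
```

```text
t 7.9 gap 0.0156 F [0.3 3.4 6. ] pos [0.601  0.0274 0.1366]
 TCP in rack [-175.2   89.8   27.8] rot err deg [ 0.  10.5 14.7]
 TCP in gap [-9.2 -5.  64.7] rot err deg [ 0.1  0.1 -0. ]
force in gap axes [-6.2  0.2  3. ]
```

>>> move_arm --steps '[{"offset": [0, -0.05, 0.2], "rotation": [0, 0, 0], "hand": 0.0}, {"offset": [0, -0.05, 0.4], "rotation": [0, 0, 0], "hand": 0.0}, {"offset": [0, -0.05, 0.6], "rotation": [0, 0, 0], "hand": 0.0}, {"offset": [0, -0.05, 0.8], "rotation": [0, 0, 0], "hand": 0.0}, {"offset": [0, -0.05, 1.0], "rotation": [0, 0, 0], "hand": 0.0}]'

```text
clock: 8.4
tool_pos: [0.601, 0.0334, 0.1285]
ee_rot: [-0.301, 0.954, -0.007, 0.003]
force: [0.7, 3.6, 6.4]
finger_gap: 0.0154
gripper_force: 30.6
```

```bash
python3 plan.py
```

```text
t 8.4 gap 0.0154 F [0.7 3.6 6.4] pos [0.601  0.0334 0.1285]
 TCP in rack [-175.2   91.6   17.8] rot err deg [ 0.  10.5 14.8]
 TCP in gap [-9.4 -5.1 54.5] rot err deg [ 0.   0.1 -0. ]
force in gap axes [-6.7  0.7  3.2]
```

>>> move_arm --steps '[{"offset": [0, -0.05, 0.2], "rotation": [0, 0, 0], "hand": 0.0}, {"offset": [0, -0.05, 0.4], "rotation": [0, 0, 0], "hand": 0.0}, {"offset": [0, -0.05, 0.6], "rotation": [0, 0, 0], "hand": 0.0}, {"offset": [0, -0.05, 0.8], "rotation": [0, 0, 0], "hand": 0.0}, {"offset": [0, -0.05, 1.0], "rotation": [0, 0, 0], "hand": 0.0}]'

```text
clock: 8.9
tool_pos: [0.601, 0.0394, 0.1203]
ee_rot: [-0.301, 0.954, -0.007, 0.003]
force: [-0.1, 3.9, 4.0]
finger_gap: 0.0152
gripper_force: 30.2
```

```bash
python3 plan.py
```

```text
t 8.9 gap 0.0152 F [-0.1  3.9  4. ] pos [0.601  0.0394 0.1203]
 TCP in rack [-175.2   93.4    7.8] rot err deg [-0.  10.5 14.8]
 TCP in gap [-9.7 -5.2 44.4] rot err deg [ 0.   0.1 -0. ]
force in gap axes [-5.5 -0.2  1. ]
```

>>> move_arm --steps '[{"offset": [0, -0.05, 0.2], "rotation": [0, 0, 0], "hand": 0.0}, {"offset": [0, -0.05, 0.4], "rotation": [0, 0, 0], "hand": 0.0}, {"offset": [0, -0.05, 0.6], "rotation": [0, 0, 0], "hand": 0.0}, {"offset": [0, -0.05, 0.75], "rotation": [0, 0, 0], "hand": 0.0}, {"offset": [0, -0.05, 0.9], "rotation": [0, 0, 0], "hand": 0.0}]'

```text
clock: 9.4
tool_pos: [0.601, 0.0448, 0.113]
ee_rot: [-0.301, 0.954, -0.007, 0.003]
force: [-0.0, 0.9, 2.4]
finger_gap: 0.0153
gripper_force: 29.9
```

```bash
python3 plan.py
```

```text
t 9.4 gap 0.0153 F [-0.   0.9  2.4] pos [0.601  0.0448 0.113 ]
 TCP in rack [-175.2   95.    -1.1] rot err deg [-0.  10.5 14.8]
 TCP in gap [-9.9 -5.2 35.4] rot err deg [-0.   0.1  0. ]
force in gap axes [-2.1 -0.   1.5]
```

>>> move_arm --steps '[{"offset": [0, 0, 0.1], "rotation": [0, 0, 0], "hand": 0.0}, {"offset": [0, 0, 0.2], "rotation": [0, 0, 0], "hand": 0.0}, {"offset": [0, 0, 0.3], "rotation": [0, 0, 0], "hand": 0.0}, {"offset": [0, 0, 0.4], "rotation": [0, 0, 0], "hand": 0.0}, {"offset": [0, 0, 0.4], "rotation": [0, 0, 0], "hand": 0.0}]'

```text
clock: 9.9
tool_pos: [0.6013, 0.0462, 0.1112]
ee_rot: [-0.3, 0.954, -0.007, 0.004]
force: [-4.1, -4.2, 11.4]
finger_gap: 0.0156
gripper_force: 31.4
```

```bash
python3 plan.py; python3 inhand.py leaf_thin ih3
```

```text
t 9.9 gap 0.0156 F [-4.1 -4.2 11.4] pos [0.6013 0.0462 0.1112]
 TCP in rack [-175.2   95.7   -3.3] rot err deg [-0.1 10.5 14.7]
 TCP in gap [-10.   -4.9  33. ] rot err deg [-0.1  0.2 -0. ]
force in gap axes [-3.  -4.1 11.8]
top 0.47 [295.8, 240.4, 296.7, 253.8] [ 0.1 -1.3]
scene 0.6 [260.0, 228.6, 350.2, 307.0] [-2.9 19.7]
scene 0.44 [298.0, 231.7, 315.7, 252.9] [ 1.1 -6.6]
y off, foot below TCP mm, roll: [ -4.24 124.34  -0.13] -0.224
y off, foot below TCP mm, roll: [ -7.85 124.22  -0.15] -0.223
```

View pics/ih3.png

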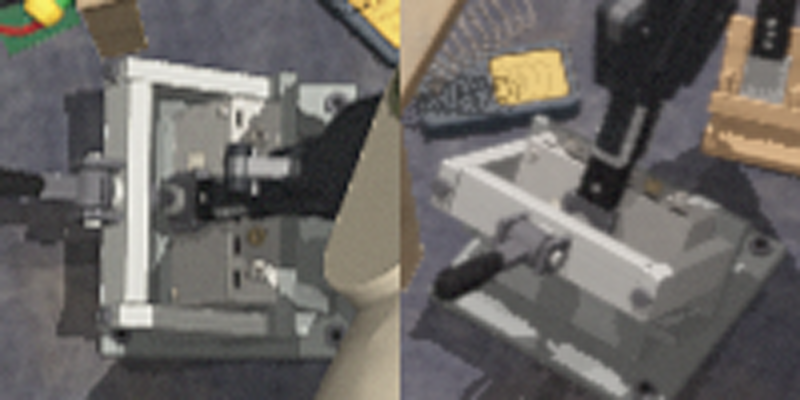

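>>> move_arm --steps '[{"offset": [0, -0.05, -1], "rotation": [0, 0, 0], "hand": 0.0}, {"offset": [0, -0.05, -3.5], "rotation": [0, 0, 0], "hand": 0.0}, {"offset": [0, -0.2, -7], "rotation": [0, 0, 0], "hand": 0.0}, {"offset": [0, -0.3, -11], "rotation": [0, 0, 0], "hand": 0.0}, {"offset": [0, -0.3, -12], "rotation": [0, 0, 0], "hand": 0.0}]'

```text
clock: 10.6
tool_pos: [0.6009, -0.0219, 0.2132]
ee_rot: [-0.299, 0.954, -0.007, 0.006]
force: [-0.1, 0.6, -0.1]
finger_gap: 0.0153
gripper_force: 29.6
```

```bash
python3 plan.py '[("rack",-9,-4,165),("rack",-9,-4,70),("rack",-8,-4,65)]'
```

```text
t 10.6 gap 0.0153 F [-0.1  0.6 -0.1] pos [ 0.6009 -0.0219  0.2132]
 TCP in rack [-180.5   75.1  117.5] rot err deg [-0.3 10.7 14.7]
 TCP in gap [-12.7  -4.4 155.6] rot err deg [-0.2  0.4 -0.1]
rack [-9, -4, 165] offset cm [-2.3  18.5  -5.63] rot [  0.3 -10.7 -14.7]
rack [-9, -4, 70] offset cm [-0.   0.   9.5] rot [0. 0. 0.]
rack [-8, -4, 65] offset cm [0.  0.1 0.5] rot [0. 0. 0.]
force in gap axes [-0.4 -0.1 -0.4]
```

>>> move_arm --steps '[{"offset": [-0.5, 4, -3], "rotation": [0.1, -3.5, -5], "hand": 0.0}, {"offset": [-1, 8, -5], "rotation": [0.2, -7, -10], "hand": 0.0}, {"offset": [-1.8, 13, -5.6], "rotation": [0.3, -10.7, -14.7], "hand": 0.0}, {"offset": [-2.3, 18.5, -5.6], "rotation": [0.3, -10.7, -14.7], "hand": 0.0}, {"offset": [-2.3, 18.5, -5.6], "rotation": [0.3, -10.7, -14.7], "hand": 0.0}]'

```text
clock: 11.1
tool_pos: [0.5722, -0.2061, 0.1446]
ee_rot: [-0.301, 0.942, 0.14, -0.049]
force: [-0.6, 0.9, -1.2]
finger_gap: 0.0158
gripper_force: 29.6
```

```bash
python3 plan.py '[("rack",-9,-4,75),("rack",-8,-4,65)]'
```

```text
t 11.1 gap 0.0158 F [-0.6  0.9 -1.2] pos [ 0.5722 -0.2061  0.1446]
 TCP in rack [ -4.1  -6.8 157.4] rot err deg [ 0.6 -0.3  0.4]
 TCP in gap [177.8 -30.4 205.4] rot err deg [  0.5 -10.7 -14.3]
rack [-9, -4, 75] offset cm [ 0.32 -0.42  8.24] rot [-0.6  0.3 -0.4]
rack [-8, -4, 65] offset cm [-0.   0.1  1. ] rot [0. 0. 0.]
force in gap axes [-0.  -0.6 -1.4]
```

>>> move_arm --steps '[{"offset": [0, 0, 2], "rotation": [0, 0, 0], "hand": 0.0}, {"offset": [0, 0, 4], "rotation": [0, 0, 0], "hand": 0.0}, {"offset": [0, 0, 5], "rotation": [0, 0, 0], "hand": 0.0}, {"offset": [0, 0, 5], "rotation": [0, 0, 0], "hand": 0.0}, {"offset": [0, 0, 5], "rotation": [0, 0, 0], "hand": 0.0}]'

```text
clock: 11.6
tool_pos: [0.5658, -0.1751, 0.1096]
ee_rot: [-0.299, 0.942, 0.143, -0.047]
force: [1.0, -0.7, -0.7]
finger_gap: 0.0157
gripper_force: 29.6
```

```bash
python3 plan.py '[("rack",-9,-4,75),("rack",-8,-4,65)]'
```

```text
t 11.6 gap 0.0157 F [ 1.  -0.7 -0.7] pos [ 0.5658 -0.1751  0.1096]
 TCP in rack [ -9.7  -3.8 110.6] rot err deg [ 0.3 -0.2  0. ]
 TCP in gap [172.6 -37.3 159. ] rot err deg [  0.2 -10.6 -14.7]
rack [-9, -4, 75] offset cm [-0.01  0.09  3.56] rot [-0.3  0.2 -0. ]
rack [-8, -4, 65] offset cm [-0.   0.1  1. ] rot [0. 0. 0.]
force in gap axes [ 0.9  1.  -0.2]
```

>>> move_arm --steps '[{"offset": [0, 0.05, 1.5], "rotation": [0, 0, 0], "hand": 0.0}, {"offset": [0, 0.05, 3], "rotation": [0, 0, 0], "hand": 0.0}, {"offset": [0, 0.1, 4], "rotation": [0, 0, 0], "hand": 0.0}, {"offset": [0, 0.1, 4.4], "rotation": [0, 0, 0], "hand": 0.0}, {"offset": [0, 0.1, 4.6], "rotation": [0, 0, 0], "hand": 0.0}]'

```text
clock: 12.1
tool_pos: [0.558, -0.1509, 0.0715]
ee_rot: [-0.299, 0.942, 0.143, -0.047]
force: [-1.0, -4.2, 8.4]
finger_gap: 0.0154
gripper_force: 30.9
```

```bash
python3 plan.py '[("rack",-8,-4,65)]'
```

```text
t 12.1 gap 0.0154 F [-1.  -4.2  8.4] pos [ 0.558  -0.1509  0.0715]
 TCP in rack [-8.7 -4.1 64.8] rot err deg [ 0.3 -0.2  0. ]
 TCP in gap [174.7 -45.4 113.9] rot err deg [  0.2 -10.5 -14.7]
rack [-8, -4, 65] offset cm [ 0.01  0.07 -0.02] rot [-0.3  0.2 -0. ]
force in gap axes [-1.4 -0.9  9.3]
```

>>> move_arm --steps '[{"offset": [0, 0.05, -0.1], "rotation": [0, 0, 0], "hand": 0.3}, {"offset": [0, 0.05, -0.1], "rotation": [0, 0, 0], "hand": 0.55}, {"offset": [0, 0.05, -0.1], "rotation": [0, 0, 0], "hand": 0.55}, {"offset": [0, 0.05, -1], "rotation": [0, 0, 0], "hand": 0.55}, {"offset": [0, 0.05, -4], "rotation": [0, 0, 0], "hand": 0.55}]'

```text
clock: 12.6
tool_pos: [0.564, -0.1719, 0.1024]
ee_rot: [-0.301, 0.942, 0.143, -0.049]
force: [1.4, -0.5, 0.3]
finger_gap: 0.0472
gripper_force: 0.0
```

>>> move_arm --steps '[{"offset": [0, 0, -3], "rotation": [0, 0, 0], "hand": 0.55}, {"offset": [-1.5, 0, -4], "rotation": [0, 0, 0], "hand": 0.55}, {"offset": [-4.2, 0, -4], "rotation": [0, 0, 0], "hand": 0.55}, {"offset": [-4.2, 0, -4], "rotation": [0, 0, 0], "hand": 0.55}, {"offset": [-4.2, 0, -4], "rotation": [0, 0, 0], "hand": 0.55}]'

```text
clock: 13.1
tool_pos: [0.5311, -0.2076, 0.1361]
ee_rot: [-0.3, 0.942, 0.142, -0.047]
force: [-0.2, -0.5, -0.6]
finger_gap: 0.0466
gripper_force: 0.0
```

```bash
python3 plan.py '[("rack",-8,-45,64)]';python3 - <<'E'
from h import *
a=cam("top")["color"][220:320,335:435,::-1]; b=cam("scene")["color"][160:260,320:420,::-1]
cv2.imwrite("pics/a2.png",cv2.resize(np.hstack([a,b]),None,fx=4,fy=4,interpolation=cv2.INTER_CUBIC))
E
```

```text
t 13.1 gap 0.0466 F [-0.2 -0.5 -0.6] pos [ 0.5311 -0.2076  0.1361]
 TCP in rack [ -7.9 -46.5 144.2] rot err deg [ 0.3 -0.2  0.1]
 TCP in gap [184.4 -71.5 199.5] rot err deg [  0.3 -10.6 -14.6]
rack [-8, -45, 64] offset cm [0.18 0.04 8.02] rot [-0.3  0.2 -0.1]
force in gap axes [ 0.8 -0.2 -0.2]
```

View pics/a2.png

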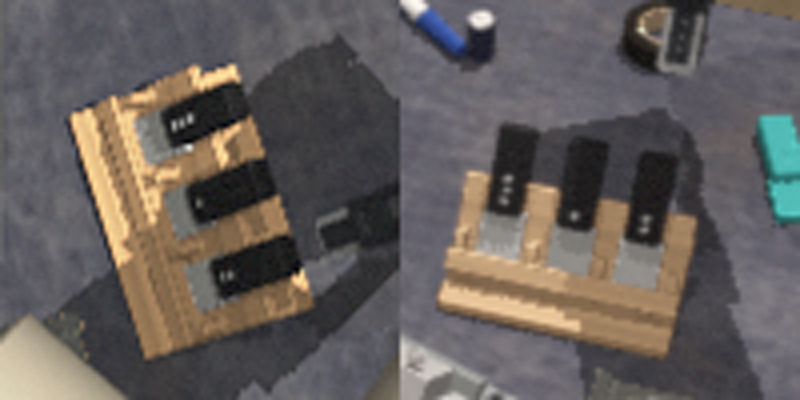

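>>> move_arm --steps '[{"offset": [0.2, 0, 3], "rotation": [0, 0, 0], "hand": 0.55}, {"offset": [0.2, 0, 6], "rotation": [0, 0, 0], "hand": 0.55}, {"offset": [0.2, 0, 7.5], "rotation": [0, 0, 0], "hand": 0.55}, {"offset": [0.2, 0, 8], "rotation": [0, 0, 0], "hand": 0.55}, {"offset": [0.2, 0, 8], "rotation": [0, 0, 0], "hand": 0.55}]'

```text
clock: 13.7
tool_pos: [0.5198, -0.1624, 0.0706]
ee_rot: [-0.3, 0.942, 0.143, -0.047]
force: [0.8, 0.1, -0.4]
finger_gap: 0.0469
gripper_force: 0.0
```

>>> move_arm --steps '[{"offset": [0, 0, 0], "rotation": [0, 0, 0], "hand": 0.3}, {"offset": [0, 0, 0], "rotation": [0, 0, 0], "hand": 0.2}, {"offset": [0, 0, 0], "rotation": [0, 0, 0], "hand": 0.1}, {"offset": [0, 0, 0], "rotation": [0, 0, 0], "hand": 0.0}, {"offset": [0, 0, 0], "rotation": [0, 0, 0], "hand": 0.0}]'

```text
clock: 14.2
tool_pos: [0.5199, -0.163, 0.0716]
ee_rot: [-0.299, 0.942, 0.143, -0.047]
force: [0.1, 0.3, 6.3]
finger_gap: 0.0155
gripper_force: 31.5
```

```bash
python3 plan.py
```

```text
t 14.2 gap 0.0155 F [0.1 0.3 6.3] pos [ 0.5199 -0.163   0.0716]
 TCP in rack [ -8.5 -44.   65. ] rot err deg [ 0.3 -0.1  0. ]
 TCP in gap [185.  -83.3 121.2] rot err deg [  0.3 -10.5 -14.7]
force in gap axes [-3.9  0.1  5. ]
```

>>> move_arm --steps '[{"offset": [0, 0, -2], "rotation": [0, 0, 0], "hand": 0.0}, {"offset": [0, 0, -5], "rotation": [0, 0, 0], "hand": 0.0}, {"offset": [0, 0, -9], "rotation": [0, 0, 0], "hand": 0.0}, {"offset": [0, 0, -12], "rotation": [0, 0, 0], "hand": 0.0}, {"offset": [0, 0, -12], "rotation": [0, 0, 0], "hand": 0.0}]'

```text
clock: 14.7
tool_pos: [0.5416, -0.2315, 0.1714]
ee_rot: [-0.297, 0.943, 0.143, -0.045]
force: [0.3, 0.9, -0.9]
finger_gap: 0.0158
gripper_force: 30.8
```

```bash
python3 plan.py '[("gap",-14,-1,140)]'
```

```text
t 14.7 gap 0.0158 F [ 0.3  0.9 -0.9] pos [ 0.5416 -0.2315  0.1714]
 TCP in rack [ -7.  -43.6 188. ] rot err deg [-0.1  0.   0. ]
 TCP in gap [183.6 -60.7 242.1] rot err deg [ -0.1 -10.3 -14.8]
gap [-14, -1, 140] offset cm [ 12.49 -17.37   8.51] rot [ 0.1 10.3 14.8]
force in gap axes [-0.3  0.3 -1.2]
```

>>> move_arm --steps '[{"offset": [2.5, -4, 0.5], "rotation": [0, 3.5, 5], "hand": 0.0}, {"offset": [5.5, -8, 1.5], "rotation": [0, 7, 10], "hand": 0.0}, {"offset": [8.5, -12, 4], "rotation": [0, 10.3, 14.8], "hand": 0.0}, {"offset": [11.5, -15.5, 6.5], "rotation": [0, 10.3, 14.8], "hand": 0.0}, {"offset": [12.5, -17.4, 8.3], "rotation": [0, 10.3, 14.8], "hand": 0.0}]'

```text
clock: 15.2
tool_pos: [0.6035, -0.0072, 0.2007]
ee_rot: [-0.303, 0.953, -0.007, -0.001]
force: [0.6, -0.8, -1.8]
finger_gap: 0.0155
gripper_force: 30.8
```

>>> move_arm --steps '[{"offset": [0, 0, 1], "rotation": [0, 0, 0], "hand": 0.0}, {"offset": [0, 0, 2], "rotation": [0, 0, 0], "hand": 0.0}, {"offset": [0, 0, 2], "rotation": [0, 0, 0], "hand": 0.0}, {"offset": [0, 0, 2], "rotation": [0, 0, 0], "hand": 0.0}, {"offset": [0, 0, 2], "rotation": [0, 0, 0], "hand": 0.0}]'

```text
clock: 15.7
tool_pos: [0.6037, 0.0002, 0.1847]
ee_rot: [-0.302, 0.953, -0.008, -0.001]
force: [0.1, 0.6, -0.6]
finger_gap: 0.0155
gripper_force: 30.9
```

```bash
python3 plan.py '[("gap",-11.5,-1,75)]'
```

```text
t 15.7 gap 0.0155 F [ 0.1  0.6 -0.6] pos [6.037e-01 2.000e-04 1.847e-01]
 TCP in rack [-180.8   84.3   82.6] rot err deg [ 0.3 10.1 14.9]
 TCP in gap [-14.5  -1.9 119.7] rot err deg [ 0.2 -0.3  0.2]
gap [-11.5, -1, 75] offset cm [0.11 0.31 4.47] rot [-0.2  0.3 -0.2]
force in gap axes [-0.1  0.1 -0.8]
```

>>> move_arm --steps '[{"offset": [0.1, 0, 2], "rotation": [0, 0, 0], "hand": 0.0}, {"offset": [0.1, 0.1, 3.5], "rotation": [-0.2, 0.3, -0.2], "hand": 0.0}, {"offset": [0.1, 0.2, 4.5], "rotation": [-0.2, 0.3, -0.2], "hand": 0.0}, {"offset": [0.1, 0.3, 4.5], "rotation": [-0.2, 0.3, -0.2], "hand": 0.0}, {"offset": [0.1, 0.3, 4.5], "rotation": [-0.2, 0.3, -0.2], "hand": 0.0}]'

```text
clock: 16.2
tool_pos: [0.6049, 0.0242, 0.1466]
ee_rot: [-0.301, 0.954, -0.006, 0.002]
force: [-0.7, -0.4, -0.4]
finger_gap: 0.0152
gripper_force: 30.9
```

>>> move_arm --steps '[{"offset": [0, 0.1, 0], "rotation": [0, 0, 0], "hand": 0.0}, {"offset": [0, 0.15, 0], "rotation": [0, 0, 0], "hand": 0.0}, {"offset": [0, 0.2, 0], "rotation": [0, 0, 0], "hand": 0.0}, {"offset": [0, 0.25, 0], "rotation": [0, 0, 0], "hand": 0.0}, {"offset": [0, 0.3, 0], "rotation": [0, 0, 0], "hand": 0.0}]'

```text
clock: 16.7
tool_pos: [0.6047, 0.0224, 0.1447]
ee_rot: [-0.301, 0.954, -0.006, 0.002]
force: [0.5, 0.5, 1.1]
finger_gap: 0.0155
gripper_force: 31.0
```

```bash
python3 plan.py
```

```text
t 16.7 gap 0.0155 F [0.5 0.5 1.1] pos [0.6047 0.0224 0.1447]
 TCP in rack [-174.9   91.8   37.8] rot err deg [ 0.  10.3 14.7]
 TCP in gap [-9.7 -1.2 74.1] rot err deg [ 0.  -0.  -0.1]
force in gap axes [-1.   0.5  0.7]
```

>>> move_arm --steps '[{"offset": [0, 0.1, 0], "rotation": [0.5, 0, 0], "hand": 0.0}, {"offset": [0, 0.2, 0], "rotation": [1.3, 0, 0], "hand": 0.0}, {"offset": [0, 0.25, 0], "rotation": [1.3, 0, 0], "hand": 0.0}, {"offset": [0, 0.25, 0], "rotation": [1.3, 0, 0], "hand": 0.0}, {"offset": [0, 0.25, 0], "rotation": [1.3, 0, 0], "hand": 0.0}]'

```text
clock: 17.2
tool_pos: [0.6047, 0.0208, 0.1436]
ee_rot: [-0.313, 0.95, -0.006, 0.002]
force: [-0.0, 4.3, 6.8]
finger_gap: 0.0157
gripper_force: 31.6
```

```bash
python3 plan.py
```

```text
t 17.2 gap 0.0157 F [-0.   4.3  6.8] pos [0.6047 0.0208 0.1436]
 TCP in rack [-173.1   91.4   37.7] rot err deg [ 1.4 10.5 14.6]
 TCP in gap [-7.8 -1.2 74.1] rot err deg [ 1.4 -0.  -0.1]
force in gap axes [-7.4 -0.1  3.1]
```

>>> move_arm --steps '[{"offset": [0, -0.06, 0.2], "rotation": [0, 0, 0], "hand": 0.0}, {"offset": [0, -0.06, 0.4], "rotation": [0, 0, 0], "hand": 0.0}, {"offset": [0, -0.06, 0.6], "rotation": [0, 0, 0], "hand": 0.0}, {"offset": [0, -0.06, 0.8], "rotation": [0, 0, 0], "hand": 0.0}, {"offset": [0, -0.06, 1.0], "rotation": [0, 0, 0], "hand": 0.0}]'

```text
clock: 17.7
tool_pos: [0.6048, 0.0271, 0.1356]
ee_rot: [-0.312, 0.95, -0.006, 0.002]
force: [-0.6, 3.0, 6.1]
finger_gap: 0.0158
gripper_force: 31.6
```

```bash
python3 plan.py
```

```text
t 17.7 gap 0.0158 F [-0.6  3.   6.1] pos [0.6048 0.0271 0.1356]
 TCP in rack [-173.4   93.3   27.8] rot err deg [ 1.4 10.5 14.6]
 TCP in gap [-8.4 -1.2 64. ] rot err deg [ 1.4 -0.  -0.1]
force in gap axes [-6.  -0.7  3.3]
```

>>> move_arm --steps '[{"offset": [0, -0.02, 0.1], "rotation": [0, 0, 0], "hand": 0.0}, {"offset": [0, -0.04, 0.2], "rotation": [0, 0, 0], "hand": 0.0}, {"offset": [0, -0.04, 0.3], "rotation": [0, 0, 0], "hand": 0.0}, {"offset": [0, -0.04, 0.4], "rotation": [0, 0, 0], "hand": 0.0}, {"offset": [0, -0.04, 0.5], "rotation": [0, 0, 0], "hand": 0.0}]'

```text
clock: 18.2
tool_pos: [0.6049, 0.03, 0.1318]
ee_rot: [-0.312, 0.95, -0.006, 0.002]
force: [0.0, 2.7, 7.3]
finger_gap: 0.0154
gripper_force: 31.8
```

```bash
python3 plan.py
```

```text
t 18.2 gap 0.0154 F [0.  2.7 7.3] pos [0.6049 0.03   0.1318]
 TCP in rack [-173.5   94.3   23.1] rot err deg [ 1.3 10.5 14.6]
 TCP in gap [-8.6 -1.2 59.2] rot err deg [ 1.3  0.  -0.1]
force in gap axes [-6.4 -0.   4.5]
```

>>> move_arm --steps '[{"offset": [0, -0.02, 0.2], "rotation": [0, 0, 0], "hand": 0.0}, {"offset": [0, -0.04, 0.4], "rotation": [0, 0, 0], "hand": 0.0}, {"offset": [0, -0.05, 0.6], "rotation": [0, 0, 0], "hand": 0.0}, {"offset": [0, -0.05, 0.7], "rotation": [0, 0, 0], "hand": 0.0}, {"offset": [0, -0.05, 0.8], "rotation": [0, 0, 0], "hand": 0.0}]'

```text
clock: 18.7
tool_pos: [0.6051, 0.0347, 0.1258]
ee_rot: [-0.311, 0.95, -0.006, 0.003]
force: [0.0, -0.4, 8.1]
finger_gap: 0.0156
gripper_force: 31.9
```

```bash
python3 plan.py
```

```text
t 18.7 gap 0.0156 F [ 0.  -0.4  8.1] pos [0.6051 0.0347 0.1258]
 TCP in rack [-173.7   95.9   15.7] rot err deg [ 1.3 10.6 14.6]
 TCP in gap [-9.  -0.9 51.6] rot err deg [ 1.3  0.  -0.1]
force in gap axes [-4.3  0.1  6.8]
```

>>> move_arm --steps '[{"offset": [0, -0.02, 0.2], "rotation": [0, 0, 0], "hand": 0.0}, {"offset": [0, -0.03, 0.4], "rotation": [0, 0, 0], "hand": 0.0}, {"offset": [0, -0.03, 0.6], "rotation": [0, 0, 0], "hand": 0.0}, {"offset": [0, -0.03, 0.7], "rotation": [0, 0, 0], "hand": 0.0}, {"offset": [0, -0.03, 0.8], "rotation": [0, 0, 0], "hand": 0.0}]'

```text
clock: 19.2
tool_pos: [0.6053, 0.0395, 0.1195]
ee_rot: [-0.311, 0.95, -0.006, 0.003]
force: [-0.8, -1.1, 8.2]
finger_gap: 0.016
gripper_force: 31.9
```

```bash
python3 plan.py
```

```text
t 19.2 gap 0.016 F [-0.8 -1.1  8.2] pos [0.6053 0.0395 0.1195]
 TCP in rack [-173.7   97.5    7.9] rot err deg [ 1.2 10.6 14.6]
 TCP in gap [-9.3 -0.9 43.7] rot err deg [ 1.3  0.1 -0.1]
force in gap axes [-3.8 -0.8  7.3]
```

>>> move_arm --steps '[{"offset": [0, -0.02, 0.2], "rotation": [0, 0, 0], "hand": 0.0}, {"offset": [0, -0.03, 0.4], "rotation": [0, 0, 0], "hand": 0.0}, {"offset": [0, -0.03, 0.6], "rotation": [0, 0, 0], "hand": 0.0}, {"offset": [0, -0.03, 0.8], "rotation": [0, 0, 0], "hand": 0.0}, {"offset": [0, -0.03, 0.9], "rotation": [0, 0, 0], "hand": 0.0}]'

```text
clock: 19.7
tool_pos: [0.6054, 0.0449, 0.1123]
ee_rot: [-0.311, 0.95, -0.006, 0.003]
force: [0.1, -2.2, 6.5]
finger_gap: 0.0156
gripper_force: 31.8
```

```bash
python3 plan.py
```

```text
t 19.7 gap 0.0156 F [ 0.1 -2.2  6.5] pos [0.6054 0.0449 0.1123]
 TCP in rack [-173.8   99.2   -1. ] rot err deg [ 1.2 10.6 14.6]
 TCP in gap [-9.6 -0.9 34.6] rot err deg [ 1.2  0.1 -0.1]
force in gap axes [-1.9  0.2  6.6]
```

>>> move_arm --steps '[{"offset": [0, -0.05, 0], "rotation": [0, 0, 0], "hand": 0.0}, {"offset": [0, -0.1, 0], "rotation": [0, 0, 0], "hand": 0.0}, {"offset": [0, -0.15, 0], "rotation": [0, 0, 0], "hand": 0.0}, {"offset": [0, -0.2, 0], "rotation": [0, 0, 0], "hand": 0.0}, {"offset": [0, -0.2, 0], "rotation": [0, 0, 0], "hand": 0.0}]'

```text
clock: 20.2
tool_pos: [0.605, 0.0462, 0.1123]
ee_rot: [-0.31, 0.951, -0.006, 0.002]
force: [1.0, -6.4, -3.0]
finger_gap: 0.0155
gripper_force: 31.1
```

```bash
python3 plan.py
```

```text
t 20.2 gap 0.0155 F [ 1.  -6.4 -3. ] pos [0.605  0.0462 0.1123]
 TCP in rack [-174.9   99.2   -1.7] rot err deg [ 1.2 10.5 14.6]
 TCP in gap [-10.6  -1.3  34. ] rot err deg [ 1.2 -0.  -0. ]
force in gap axes [6.9 1.1 1.1]
```

>>> move_arm --steps '[{"offset": [0, 0.1, 0], "rotation": [0, 0, 0], "hand": 0.0}, {"offset": [0, 0.1, 0], "rotation": [0, 0, 0], "hand": 0.3}, {"offset": [0, 0.1, 0], "rotation": [0, 0, 0], "hand": 0.5}, {"offset": [0, 0.1, 0], "rotation": [0, 0, 0], "hand": 0.5}, {"offset": [0, 0.1, -1.5], "rotation": [0, 0, 0], "hand": 0.5}]'

```text
clock: 20.7
tool_pos: [0.6039, 0.0385, 0.1239]
ee_rot: [-0.312, 0.95, -0.006, 0.0]
force: [0.5, 0.1, 0.0]
finger_gap: 0.0428
gripper_force: 0.0
```

>>> move_arm --steps '[{"offset": [0, 0, -2.5], "rotation": [0, 0, 0], "hand": 0.5}, {"offset": [0, 0, -6], "rotation": [0, 0, 0], "hand": 0.5}, {"offset": [0, 0, -10], "rotation": [0, 0, 0], "hand": 0.5}, {"offset": [0, 0, -12], "rotation": [0, 0, 0], "hand": 0.5}, {"offset": [0, 0, -12], "rotation": [0, 0, 0], "hand": 0.5}]'

```text
clock: 21.2
tool_pos: [0.6045, -0.0356, 0.2242]
ee_rot: [-0.31, 0.951, -0.006, 0.005]
force: [1.0, 0.2, -0.2]
finger_gap: 0.0424
gripper_force: 0.0
```

```bash
sed -i '/^def tool/i import h\nh.T=0.0\nFR["lev"]=(np.array([.607,.1245,0]),h.frame(-1.585))\nh.T=np.radians(35)' plan.py
python3 plan.py '[("lev",-53,0,220),("lev",-53,0,160),("lev",-53,0,80)]'; python3 - <<'E'
from plan import *
o,F=FR["gap"]
for n in("top","scene"):
    cam(n)
    for k in("leaf_mid","leaf_thin","leaf_thick","lever_grip"): print(n,k,[(round(float(d["p"]),2),np.round(d["bbox"]).astype(int).tolist()) for d in env.silhouettes(k,n)])
    L=np.array([[x,y,z] for x in(-16,0) for y in(-12,12) for z in(2,60)])/1000
    u=proj(n,o+L@F.T); print("expected handle",u.min(0).round(),u.max(0).round())
a=cam("top")["color"][190:290,225:325,::-1]; b=cam("scene")["color"][195:295,250:350,::-1]
cv2.imwrite("pics/b1.png",cv2.resize(np.hstack([a,b]),None,fx=4,fy=4,interpolation=cv2.INTER_CUBIC))
E
```

```text
t 21.2 gap 0.0424 F [ 1.   0.2 -0.2] pos [ 0.6045 -0.0356  0.2242]
 TCP in rack [-175.2   74.5  134.7] rot err deg [ 1.1 10.8 14.5]
 TCP in gap [ -7.8  -0.5 172.6] rot err deg [ 1.2  0.3 -0.1]
 TCP in lev [ 1.601e+02 -2.000e-01  2.242e+02] rot err deg [36.2  0.3 -0.1]
lev [-53, 0, 220] offset cm [  0.   -16.95  12.93] rot [-36.2  -0.3   0.1]
lev [-53, 0, 160] offset cm [0. 0. 6.] rot [0. 0. 0.]
lev [-53, 0, 80] offset cm [0. 0. 8.] rot [0. 0. 0.]
force in gap axes [-0.   1.  -0.3]
top leaf_mid []
top leaf_thin []
top leaf_thick [(0.63, [434, 291, 471, 320])]
top lever_grip [(0.76, [236, 239, 272, 247])]
expected handle [294. 237.] [315. 251.]
scene leaf_mid [(0.63, [297, 226, 314, 252])]
scene leaf_thin [(0.9, [355, 195, 371, 228]), (0.68, [332, 202, 393, 248]), (0.37, [260, 226, 350, 305])]
scene leaf_thick [(0.69, [410, 188, 424, 217]), (0.55, [341, 191, 355, 225])]
scene lever_grip [(0.53, [259, 254, 290, 274])]
expected handle [297. 224.] [317. 252.]
```

>>> move_arm --steps '[{"offset": [0, -4, 0.5], "rotation": [-7, 0, 0], "hand": 0.2}, {"offset": [0, -8, 3], "rotation": [-14.5, -0.1, 0], "hand": 0.0}, {"offset": [0, -11.5, 6.5], "rotation": [-22, -0.2, 0], "hand": 0.0}, {"offset": [0, -14.5, 10], "rotation": [-29, -0.3, 0], "hand": 0.0}, {"offset": [0, -17, 12.9], "rotation": [-36.2, -0.3, 0.1], "hand": 0.0}]'

```text
clock: 22.2
tool_pos: [0.6062, 0.1823, 0.2187]
ee_rot: [0.001, 1.0, -0.006, -0.001]
force: [1.0, -0.6, -1.0]
finger_gap: 0.0
gripper_force: 0.0
```

>>> move_arm --steps '[{"offset": [0, 0, 0], "rotation": [0, 0, 0], "hand": 0.0}, {"offset": [0, 0, 0], "rotation": [0, 0, 0], "hand": 0.0}, {"offset": [0, 0, 0], "rotation": [0, 0, 0], "hand": 0.0}, {"offset": [0, 0, 1], "rotation": [0, 0, 0], "hand": 0.0}, {"offset": [0, 0, 1], "rotation": [0, 0, 0], "hand": 0.0}]'

```text
clock: 22.7
tool_pos: [0.6063, 0.1783, 0.2066]
ee_rot: [-0.001, 1.0, -0.008, -0.004]
force: [-0.0, -0.3, -0.3]
finger_gap: -0.0003
gripper_force: 0.0
```

```bash
python3 plan.py '[("lev",-53,0,160),("lev",-53,0,80)]'
```

```text
t 22.7 gap -0.0003 F [-0.  -0.3 -0.3] pos [0.6063 0.1783 0.2066]
 TCP in rack [-332.1  139.6    3.3] rot err deg [-34.5   5.1  17.7]
 TCP in gap [-173.    -1.8   35.4] rot err deg [-34.9  -0.4   0.2]
 TCP in lev [-53.8  -1.5 206.6] rot err deg [ 0.1 -0.4  0.1]
lev [-53, 0, 160] offset cm [0.18 0.09 4.66] rot [-0.1  0.4 -0.1]
lev [-53, 0, 80] offset cm [0. 0. 8.] rot [0. 0. 0.]
force in gap axes [ 0.4 -0.  -0.1]
```

>>> move_arm --steps '[{"offset": [0.2, 0, 2], "rotation": [0, 0, 0], "hand": 0.0}, {"offset": [0.2, 0, 4], "rotation": [0, 0, 0], "hand": 0.0}, {"offset": [0.2, 0, 5], "rotation": [0, 0, 0], "hand": 0.0}, {"offset": [0.2, 0, 6], "rotation": [0, 0, 0], "hand": 0.0}, {"offset": [0.2, 0, 7], "rotation": [0, 0, 0], "hand": 0.0}]'

```text
clock: 23.2
tool_pos: [0.6089, 0.1799, 0.1389]
ee_rot: [-0.001, 1.0, -0.007, -0.001]
force: [0.7, 1.1, 5.6]
finger_gap: 0.0003
gripper_force: 2.2
```

```bash
python3 plan.py
```

```text
t 23.2 gap 0.0003 F [0.7 1.1 5.6] pos [0.6089 0.1799 0.1389]
 TCP in rack [-293.8  142.6  -52.6] rot err deg [-34.5   5.4  17.5]
 TCP in gap [-135.4    0.8  -21. ] rot err deg [-34.8  -0.2  -0. ]
 TCP in lev [-55.4   1.1 138.9] rot err deg [ 0.2 -0.1 -0. ]
force in gap axes [-4.1  0.7  3.9]
```

Lever is moving with about 5 N; continue.

>>> move_arm --steps '[{"offset": [0, 0, 0.9], "rotation": [0, 0, 0], "hand": 0.0}, {"offset": [0, 0, 1.8], "rotation": [0, 0, 0], "hand": 0.0}, {"offset": [0, 0, 2.7], "rotation": [0, 0, 0], "hand": 0.0}, {"offset": [0, 0, 3.6], "rotation": [0, 0, 0], "hand": 0.0}, {"offset": [0, 0, 4.4], "rotation": [0, 0, 0], "hand": 0.0}]'

```text
clock: 23.7
tool_pos: [0.6087, 0.1798, 0.0947]
ee_rot: [-0.001, 1.0, -0.006, -0.001]
force: [-1.2, -1.2, 6.5]
finger_gap: 0.0
gripper_force: 2.8
```

```bash
python3 plan.py
```

```text
t 23.7 gap 0.0 F [-1.2 -1.2  6.5] pos [0.6087 0.1798 0.0947]
 TCP in rack [-268.4  142.3  -88.7] rot err deg [-34.6   5.3  17.4]
 TCP in gap [-110.     0.5  -57.2] rot err deg [-34.9  -0.2  -0. ]
 TCP in lev [-55.3   0.9  94.7] rot err deg [ 0.1 -0.2 -0.1]
force in gap axes [-2.7 -1.2  6. ]
```

>>> move_arm --steps '[{"offset": [0, 0, 0.4], "rotation": [0, 0, 0], "hand": 0.0}, {"offset": [0, 0, 0.8], "rotation": [0, 0, 0], "hand": 0.0}, {"offset": [0, 0, 1.2], "rotation": [0, 0, 0], "hand": 0.0}, {"offset": [0, 0, 1.4], "rotation": [0, 0, 0], "hand": 0.0}, {"offset": [0, 0, 1.6], "rotation": [0, 0, 0], "hand": 0.0}]'

```text
clock: 24.2
tool_pos: [0.6088, 0.1801, 0.0795]
ee_rot: [-0.001, 1.0, -0.007, -0.001]
force: [-1.8, 0.7, 15.8]
finger_gap: 0.0
gripper_force: 6.6
```

```bash
python3 plan.py
```

```text
t 24.2 gap 0.0 F [-1.8  0.7 15.8] pos [0.6088 0.1801 0.0795]
 TCP in rack [-259.9  142.5 -101.3] rot err deg [-34.6   5.4  17.4]
 TCP in gap [-101.6    0.7  -69.8] rot err deg [-34.9  -0.1  -0. ]
 TCP in lev [-55.6   1.   79.5] rot err deg [ 0.1 -0.1 -0.1]
force in gap axes [-9.7 -1.8 12.6]
```

>>> move_arm --steps '[{"offset": [0, 0, 0.1], "rotation": [0, 0, 0], "hand": 0.0}, {"offset": [0, 0, 0.2], "rotation": [0, 0, 0], "hand": 0.0}, {"offset": [0, 0, 0.2], "rotation": [0, 0, 0], "hand": 0.0}, {"offset": [0, 0, 0.2], "rotation": [0, 0, 0], "hand": 0.0}, {"offset": [0, 0, 0.2], "rotation": [0, 0, 0], "hand": 0.0}]'

```text
clock: 24.7
tool_pos: [0.6092, 0.1804, 0.079]
ee_rot: [-0.001, 1.0, -0.006, -0.0]
force: [-3.6, 0.9, 17.1]
finger_gap: 0.0001
gripper_force: 7.3
```

>>> move_arm --steps '[{"offset": [0, 0, -3], "rotation": [0, 0, 0], "hand": 0.0}, {"offset": [0, 0, -7], "rotation": [0, 0, 0], "hand": 0.0}, {"offset": [0, 0, -12], "rotation": [0, 0, 0], "hand": 0.0}, {"offset": [0, 0, -16], "rotation": [0, 0, 0], "hand": 0.0}, {"offset": [0, 0, -18], "rotation": [0, 0, 0], "hand": 0.0}]'

```text
clock: 25.2
tool_pos: [0.6095, 0.1797, 0.2603]
ee_rot: [-0.001, 1.0, -0.006, 0.0]
force: [0.4, 1.1, -0.3]
finger_gap: 0.0
gripper_force: 0.0
```

```bash
python3 - <<'E'
from plan import *
p,R,s=cur(); print("t",s["clock"],p)
o,F=FR["gap"]
for n in("top","scene"):
    cam(n)
    for k in("leaf_mid","lever_grip","tuner"): print(n,k,[(round(float(d["p"]),2),np.round(d["bbox"]).astype(int).tolist()) for d in env.silhouettes(k,n)])
    a=1.3; X=o+F@np.array([-72-64*np.cos(a),0,-15-64*np.sin(a)])/1000; print("expected grip",proj(n,X).round())
a=cam("top")["color"][190:320,230:420,::-1]; b=cam("scene")["color"][185:315,230:420,::-1]
cv2.imwrite("pics/fin.png",cv2.resize(np.vstack([a,b]),None,fx=2.3,fy=2.3,interpolation=cv2.INTER_CUBIC))
E
```

```text
t 25.2 [0.60950469 0.17970791 0.26025657]
top leaf_mid [(0.7, [297, 240, 312, 255]), (0.41, [352, 234, 412, 308]), (0.24, [288, 219, 319, 276])]
top lever_grip [(0.45, [257, 242, 274, 246])]
top tuner [(0.96, [289, 224, 318, 274]), (0.65, [374, 258, 404, 282])]
expected grip [[248. 246.]]
scene leaf_mid [(0.59, [297, 226, 316, 253])]
scene lever_grip [(0.67, [263, 256, 292, 295])]
scene tuner [(0.97, [287, 231, 330, 263])]
expected grip [[274. 287.]]
```

View pics/fin.png

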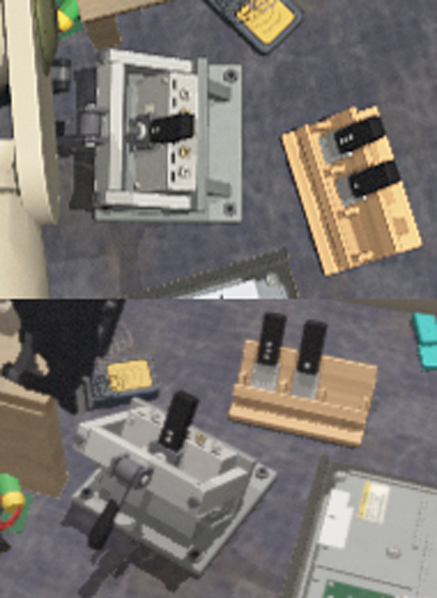

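The picture shows the mid leaf (two dots) in the gap at top (305,247), the thin and thick leaves in the rack, and the lever down with its grip at scene (276,283). I'll check the lever angle with numbers.

```bash
python3 - <<'E'
from plan import *
o,F=FR["gap"]; f=cam("scene"); g=f["color"].max(2)
# dark grip pixels near
roi=np.zeros(g.shape,bool); roi[268:300,262:290]=1
m=(g<45)&roi; nlab,lab,st,c=cv2.connectedComponentsWithStats(m.astype(np.uint8)); i=1+st[1:,4].argmax()
pts=np.argwhere(lab==i)[:,::-1].astype(float); cc=pts.mean(0); ev=np.linalg.eigh(np.cov(pts.T))[1][:,-1]; print("dark",st[i],cc.round(1),"axis deg",np.degrees(np.arctan2(ev[1],ev[0])))
for a in(0.9,1.0,1.1,1.2,1.3,1.4):
    P=[proj("scene",o+F@np.array([-72-r*np.cos(a),0,-15-r*np.sin(a)])/1000)[0] for r in(38,64,90)]
    d=P[2]-P[0]; print(a,P[1].round(1),P[2].round(1),"deg",np.degrees(np.arctan2(d[1],d[0])).round(1))
E
```

```text
dark [269 275  13  19 106] [274.  285.1] axis deg 116.90064836560133
0.9 [269.8 285. ] [262.8 295. ] deg 124.7
1.0 [270.6 285.9] [264.1 296.2] deg 122.4
1.1 [271.6 286.5] [265.5 297. ] deg 120.1
1.2 [272.8 286.9] [267.2 297.5] deg 117.8
1.3 [274. 287.] [269.  297.6] deg 115.5
1.4 [275.4 286.9] [270.9 297.3] deg 113.2
```

>>> move_arm --steps '[{"offset": [0, 0, 5], "rotation": [0, 0, 0], "hand": 0.0}, {"offset": [0, 0, 10], "rotation": [0, 0, 0], "hand": 0.0}, {"offset": [0, 0, 14], "rotation": [0, 0, 0], "hand": 0.0}, {"offset": [0, 0, 16.5], "rotation": [0, 0, 0], "hand": 0.0}, {"offset": [0, 0, 17.5], "rotation": [0, 0, 0], "hand": 0.0}]'

```text
clock: 26.15
tool_pos: [0.6067, 0.1801, 0.0788]
ee_rot: [-0.001, 1.0, -0.006, -0.005]
force: [-8.3, 2.0, 25.9]
finger_gap: -0.0
gripper_force: 11.0
```

>>> move_arm --steps '[{"offset": [0, 0, 0.4], "rotation": [0, 0, 0], "hand": 0.0}, {"offset": [0, 0, 0.6], "rotation": [0, 0, 0], "hand": 0.0}, {"offset": [0, 0, 0.7], "rotation": [0, 0, 0], "hand": 0.0}, {"offset": [0, 0, 0.7], "rotation": [0, 0, 0], "hand": 0.0}, {"offset": [0, 0, 0.7], "rotation": [0, 0, 0], "hand": 0.0}]'

```text
clock: 26.65
tool_pos: [0.6088, 0.1813, 0.078]
ee_rot: [-0.002, 1.0, -0.006, -0.0]
force: [-6.4, 3.4, 19.9]
finger_gap: -0.0002
gripper_force: 9.0
```

>>> move_arm --steps '[{"offset": [0, 0, -3], "rotation": [0, 0, 0], "hand": 0.0}, {"offset": [0, 0, -7], "rotation": [0, 0, 0], "hand": 0.0}, {"offset": [0, 0, -12], "rotation": [0, 0, 0], "hand": 0.0}, {"offset": [0, 0, -14], "rotation": [0, 0, 0], "hand": 0.0}, {"offset": [0, 0, -14], "rotation": [0, 0, 0], "hand": 0.0}]'

```text
clock: 27.15
tool_pos: [0.6099, 0.18, 0.2186]
ee_rot: [-0.002, 1.0, -0.006, 0.001]
force: [-0.8, 0.2, 0.3]
finger_gap: -0.0003
gripper_force: 0.0
```

```bash
python3 -c "
from rig import env
print(env.finish_job())"
```

```text
the job is handed in; nothing more can be done
None
```

Job handed in (no verdict was returned): the middle leaf is in the gap up to its shoulder with the lever pushed down to its stop, and the thin and thick leaves stand in the rack; I never tried the thick leaf, because the middle one had only about 1 mm of play and the thick one needs 2.5 mm more.

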